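Turn over the top leaf of the weighing-room binder

ROBOT

A 6-joint arm with a two-finger parallel gripper is mounted at the origin on the work surface. World frame = base frame: x ahead of the robot, y to its left, z up, the work surface at z = 0. Lengths are in m, angles in rad, forces in N, time in s.
With the tool pointing down it reaches from about 0.35 to 0.775 m from the base axis. Payload 7.3 kg.
Tool frame: the origin (TCP) lies midway between the tips of the shut fingers; the grasp point (between the pads) lies 19 mm behind it; z points along the fingers, y is the direction in which the jaws open and shut (so a half turn about z gives the same grasp; the last joint's range is limited). The gripper opens to 92 mm and grips with 3 to 60 N. Pads are 19 mm wide; open, the fingers measure 130 mm over their backs; the gripper's body (75 mm by 190 mm) begins 47 mm behind the grasp point.
Start: joints at [-1.365, 0.342, 1.524, -0, 1.275, -0.146], TCP at [0.181, -0.493, 0.198] pointing down, gripper open.
Joint ranges: [-2.53, 2.53], [-0.77, 2.02], [0.04, 2.7], [-1, 4.14], [0.28, 2.66], [-3.11, 3.11]. Speed limits (rad/s): [2.57, 2.57, 3.14, 3.14, 3.14, 3.14].

INTERFACE

Orientations are given as a unit quaternion [x, y, z, w].
In Python, from cell import monitor, cams, job gives the robot as it stands.
- The arm moves only by the shell command python3 -m inch 'ROWS' [FORCE]. ROWS is JSON, a list of rows, each an object of numbers: "tx", "ty", "tz": the shift along the tool's x, y, z in m; "rx", "ry", "rz": the turn, a rotation vector about the tool's x, y, z in rad; "hand": the gripper's target within -1 to 1 (shut at 1, half-way at 0, fully open at -1). A call has 1 to 5 rows; each row shifts and turns the commanded pose from where the row before left it, along the tool's axes as they then stand; what a row does not reach is not made up. A row lasts 1/12 s, in which the tool goes at most 41.7 mm and 7.16 degrees, less where a joint would pass 70% of its speed; a pose out of reach is approached as far as the arm can. A call with a gripper value outside its range is refused whole. The fingers move at their own pace and stop on an object; FORCE is the grip in N (left out, the last holds). Time passes only in rows, so rows that do not move let the fingers close. It gives the time, the measured TCP pose, the force and the opening at its end, in the units of the state.
- monitor.get_state(): the state, without advancing time (a new reading comes with each control period).
- cams.camera(name): name is "scene" or "side" or "wrist"; returns a dict with "pixels" (384x512x3 uint8, blue, green, red), "z_map" (384x512 float32, m along the optical axis (not along the pixel's ray), 0 where there is no reading), "intrinsics" (3x3 intrinsics, pixels), "k1" (the pictures are not rectified: a ray, as slopes to the right and down, at radius r is drawn at 1 + k1 r^2 times it, then the intrinsics apply), "extrinsics" (4x4, takes a point from world to camera coordinates); the wrist camera has in their place "tool_from_camera" (4x4, takes a point from camera to tool coordinates, whose origin is the TCP and whose axes are the flange's). Camera axes: x right, y down, z forward; pixel columns grow to the right and rows downward; lengths in m; the calibration is good to about 2 mm. A picture is of the moment at which its call begins: read the wrist's pose just before it.
- job.sign_off(): hands the job in, once; it reports no verdict.
The state is a dict: "time": time; "q": joint angles; "dq": joint speeds; "joint_efforts": joint torques, N m; "tool_pos": TCP position; "orientation": TCP orientation; "contact_force": force on the tool from outside, world axes, zero at the start; "wrist_torque": the same for the moment, N m; "opening": finger opening in m.
Only numpy, scipy, OpenCV 4.12 (cv2) and the standard library are available. Lean on these libraries where they do the work, as an engineer would, in place of code of your own. Each camera call takes 0.05 s, during which the arm holds its last target.

TASK

The binder of weighing tables lies open on the bench: turn the top leaf of its right-hand pile (right as the robot looks at it) over the rings, so that it lies flat on the left-hand pile and the next leaf is uncovered. Turn that one leaf only, by pushing it up at its tab and over with the fingertips or the outside of the fingers: do not pinch it, fling it over or lift any other leaf. Leave the binder where it lies and the things around it undisturbed.

Things in the scene. Friction and masses are not known exactly. Their poses are not given: they have to be found in the camera images.
- binder: open ring binder lying loose on the bench, 1.6 kg. Origin: middle of the spine, on the bench; its x runs along the spine away from the robot, y to the left, z up. Dark covers, 3 mm thick, reach 194 mm either side of the spine line (y) and 120 mm either way along it (x). On each lies a pile of stiff grey leaves, 215 mm along the spine and from 14 to 165 mm beside it
- binder_axis (a point): the centre of the rings at the middle of the spine, 30 mm above the bench: all leaves turn about the line through this point along the binder's x. Four steel rings of 24 mm radius stand along the spine, their tops 56 mm above the bench; the piles lie about as high as this point
- leaf_top (a joint): top leaf of the right-hand pile, to be turned: rigid board 3 mm thick, about 90 g, swings on the rings with light friction and falls to the side it leans to. 0 = flat on the right-hand pile (underside 30.5 mm above the bench), pi/2 = upright, pi = flat on the left-hand pile (upper face 29.5 mm above the bench); rad. Its edge is 165 mm from the ring centre line, its tab reaches to 185 mm
- leaf_top_tab (a point): middle of that leaf's index tab, 175 mm from the ring centre line and 70 mm nearer the robot than the binder's middle. The tab is 48 mm long along the spine, stands 20 mm out beyond the piles' edge and is 3 mm thick; at the start nothing lies below it down to the cover, a gap of 27 mm. The point's y axis points along the leaf from tab to rings, x along the spine
- leaf_next (a joint): the leaf below it on the right-hand pile, alike, with its tab at the middle of the edge; 0 = flat on the right-hand pile, grows as it is raised; rad
- leaf_prev (a joint): the top leaf of the left-hand pile, alike, with its tab at the far end of the edge; 0 = flat on the left-hand pile, grows as it is raised; rad
- dropper: small amber glass dropper bottle with a black rubber bulb, 42 mm across, 104 mm high, standing just beyond the binder's far edge; origin at the centre of its underside, z up
- weight: polished steel calibration weight with a knob, 38 mm across, 58 mm high, standing beside the far half of the binder's right edge; origin at the centre of its underside
- spatula: flat steel laboratory spatula, 190 mm long (along its own y), up to 14 mm wide and 4 mm thick, lying in front of the binder's near edge; origin near its middle, on its underside
- flask: conical glass flask, 80 mm across, 126 mm high, at the left side of the bench; origin at the centre of its underside
- hdpe: round white plastic bottle with a blue cap, 68 mm across, 152 mm high, at the left side of the bench; origin at the centre of its underside
- meter: white thermometer-hygrometer standing upright, 105 mm wide, 125 mm high, 22 mm thick with a small foot behind, at the left side of the bench; origin at the underside of its body

How it is judged:
By the outcome, as a careful person would: the job done as asked, in the order asked, and still so for the second after the job is handed in, with the robot touching nothing.
It also fails if it takes over 38 s, if anything falls off the work surface, if the arm or the gripper's body presses on something with over 40 N, if the wrist force passes 120 N, or if a joint passes its speed limit or range.

## Working session

There is one attempt and no reset: what is moved stays moved. The work goes in short steps, Python scripts to look and compute and a shell command to move; the robot and the scene stay as the last step left them, time stands still between calls to the robot, and variables do not carry over. Pictures are saved under pics/ and viewed, and the job is handed in when it is done.

```bash
ls; mkdir -p pics; python3 - <<'E'
from cell import monitor,cams
import cv2,numpy as np
print(monitor.get_state())
for n in ["scene","side","wrist"]:
    c=cams.camera(n); cv2.imwrite(f"pics/{n}0.png",c["pixels"]); np.savez(f"pics/{n}0.npz",**{k:v for k,v in c.items()})
    print(n,c["intrinsics"],c["k1"],c.get("extrinsics",c.get("tool_from_camera")))
E
```

```text
pics
{'time': 0.0, 'q': array([-1.36498733e+00,  3.42703580e-01,  1.52500659e+00, -1.38261739e-05,
        1.27539448e+00, -1.46016452e-01]), 'dq': array([-0.00090182,  0.00248905,  0.000627  ,  0.00030712,  0.002061  ,
        0.00127316]), 'joint_efforts': array([ 1.15057514e-04, -4.31246710e+01, -2.44215059e+01,  7.18762306e-02,
        5.59891749e-02, -1.41873629e-04]), 'tool_pos': array([ 0.18083772, -0.49239737,  0.19705857]), 'orientation': array([ 9.84566581e-01,  1.75008786e-01, -2.92073908e-05, -7.55464697e-04]), 'contact_force': array([ 0.86996628,  0.2055497 , -0.51707615]), 'wrist_torque': array([-0.00902964,  0.00299492, -0.01768834]), 'opening': 0.09212062519347672}
scene [[360.53574298   0.         253.33569178]
 [  0.         360.53574298 195.46356914]
 [  0.           0.           1.        ]] -0.059494199070658095 [[ 0.7937208   0.60815788 -0.01229984 -0.55909399]
 [ 0.48422417 -0.64395177 -0.59232852 -0.1907455 ]
 [-0.36814976  0.46418758 -0.80560266  1.15717573]
 [ 0.          0.          0.          1.        ]]
side [[404.94359668   0.         263.53536218]
 [  0.         404.94359668 195.96264097]
 [  0.           0.           1.        ]] 0.006410716305253695 [[ 0.99101909 -0.13277382  0.01588303 -0.57240093]
 [-0.07748595 -0.66699676 -0.74102041  0.1579048 ]
 [ 0.10898205  0.73313466 -0.67129463  1.10558871]
 [ 0.          0.          0.          1.        ]]
wrist [[293.63700699   0.         252.03758871]
 [  0.         293.63700699 194.78033706]
 [  0.           0.           1.        ]] 0.02068024402754406 [[-3.28002782e-04 -9.68260049e-01 -2.49944735e-01  6.62689733e-02]
 [ 9.99999914e-01 -3.81187853e-04  1.64381198e-04 -3.46869094e-04]
 [-2.54439644e-04 -2.49944659e-01  9.68260090e-01 -1.86949594e-01]
 [ 0.00000000e+00  0.00000000e+00  0.00000000e+00  1.00000000e+00]]
```

View pics/scene0.png

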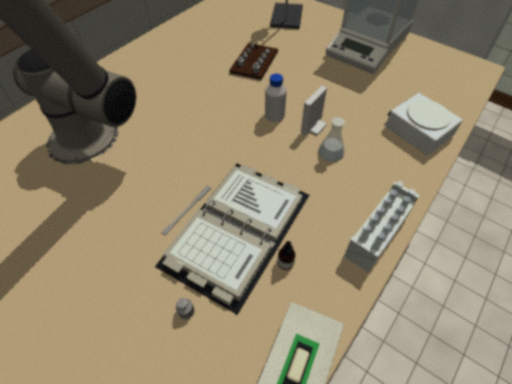

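View pics/side0.png

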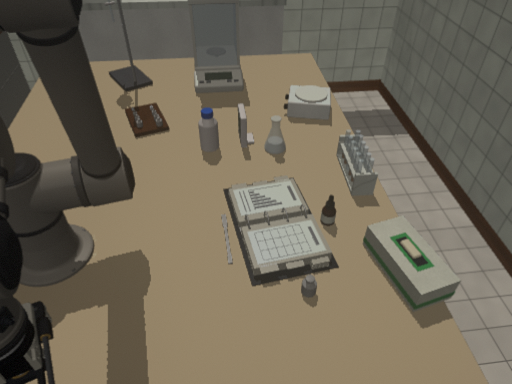

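View pics/wrist0.png

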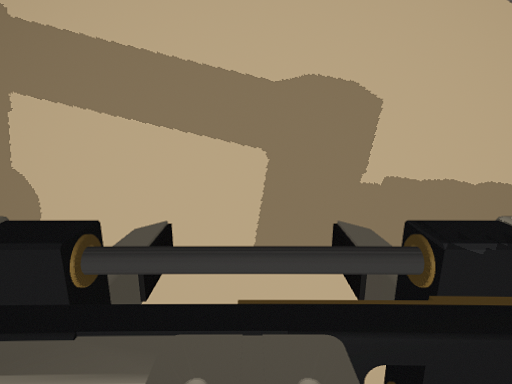

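The binder is near (235,235) in the scene view and (278,230) in the side view. Its right-hand pile is the lower one with three tabs. I'll measure next.

```bash
cat > h.py <<'E'
import numpy as np,cv2
def load(n): return np.load(n,allow_pickle=True)
def und(c,uv):
    K=c["intrinsics"];k=float(c["k1"])
    d=np.array([(uv[0]-K[0,2])/K[0,0],(uv[1]-K[1,2])/K[1,1]]);s=d.copy()
    for _ in range(20): s=d/(1+k*(s@s))
    return np.r_[s,1]
def ray(c,uv):
    E=c["extrinsics"];return -E[:3,:3].T@E[:3,3],E[:3,:3].T@und(c,uv)
def onplane(c,uv,z):
    o,d=ray(c,uv);return o+d*(z-o[2])/d[2]
def proj(c,p):
    E=c["extrinsics"];K=c["intrinsics"];q=E[:3,:3]@np.asarray(p)+E[:3,3];s=q[:2]/q[2];s=s*(1+float(c["k1"])*(s@s))
    return K[0,0]*s[0]+K[0,2],K[1,1]*s[1]+K[1,2]
E
python3 - <<'E'
import cv2
for n,(x0,y0,x1,y1) in {"scene":(150,150,320,325),"side":(205,165,345,305)}.items():
    im=cv2.imread(f"pics/{n}0.png")[y0:y1,x0:x1]; im=cv2.resize(im,None,fx=600/im.shape[0],fy=600/im.shape[0],interpolation=cv2.INTER_CUBIC); print(im.shape); cv2.imwrite(f"pics/{n}0z.png",im)
E
```

```text
(600, 583, 3)
(600, 600, 3)
```

View pics/scene0z.png

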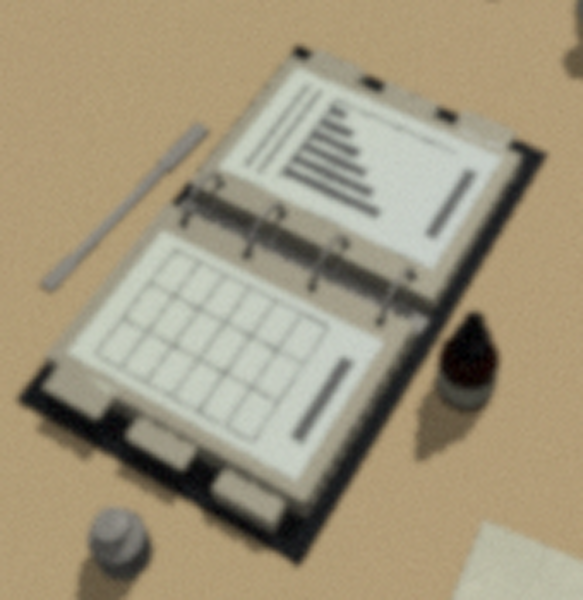

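View pics/side0z.png

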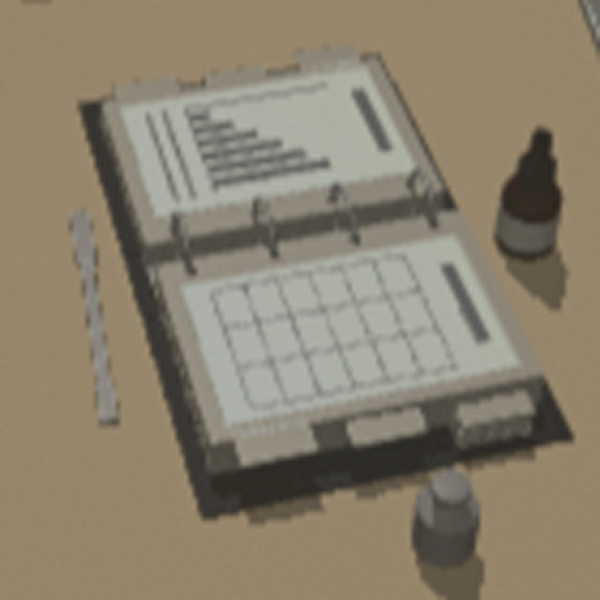

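```bash
cat > pose.py <<'E'
from h import *
S=load("pics/scene0.npz");D=load("pics/side0.npz")
s=175/600; t=140/600
sc=lambda x,y:(150+x*s-.5+s/2,150+y*s-.5+s/2); sd=lambda x,y:(205+x*t-.5+t/2,165+y*t-.5+t/2)
loc={"nr":(-.12,-.194),"fr":(.12,-.194),"fl":(.12,.194),"nl":(-.12,.194)}
def fit(P):
    L=np.array([loc[k] for k in P]);W=np.array([P[k][:2] for k in P]);lm,wm=L.mean(0),W.mean(0)
    U,_,V=np.linalg.svd((L-lm).T@(W-wm));R=V.T@U.T
    th=np.arctan2(R[1,0],R[0,0]);o=wm-R@lm;print("origin",o,"yaw",th,np.degrees(th),"res",((W-(L@R.T+o))*1000).round(1).tolist());return o,th
A={k:onplane(S,sc(*v),.002) for k,v in {"nr":(20,402),"fr":(298,562),"fl":(547,152),"nl":(298,46)}.items()}
B={k:onplane(D,sd(*v),.002) for k,v in {"nr":(205,518),"fr":(572,437),"nl":(81,102)}.items()}
for P in(A,B):
    print({k:v[:2].round(3) for k,v in P.items()});o,th=fit(P)
if __name__=="__main__":
  # tabs top z=.0335 
  oS,thS=o,th
  print("tab centre scene",onplane(S,sc(78,392),.0335),"side",onplane(D,sd(272,440),.0335))
  R=lambda th:np.array([[np.cos(th),-np.sin(th)],[np.sin(th),np.cos(th)]])
  print("pred",o+R(th)@[-.07,-.175])
  print("weight",onplane(S,sc(118,570),0),onplane(D,sd(447,555),0),onplane(D,sd(452,485),.058),onplane(S,sc(120,520),.058))
  print("dropper",onplane(S,sc(478,320),.104),onplane(D,sd(543,135),.104))
  print("spatula",onplane(S,sc(45,287),.002),onplane(S,sc(205,128),.002))
  print("ring tops", [onplane(D,sd(*p),.056)[:2].round(3) for p in [(180,218),(262,203),(338,190),(422,175)]])
E
python3 pose.py
```

```text
{'nr': array([ 0.532, -0.171]), 'fr': array([ 0.763, -0.139]), 'fl': array([0.714, 0.245]), 'nl': array([0.479, 0.212])}
origin [0.62181412 0.0368805 ] yaw 0.13465475468953425 7.715149135079742 res [[3.1, 0.8], [-3.6, 0.2], [-1.2, -0.3], [1.7, -0.7]]
{'nr': array([ 0.526, -0.17 ]), 'fr': array([ 0.761, -0.138]), 'nl': array([0.475, 0.216])}
origin [0.6188248  0.03863531] yaw 0.12861181344953884 7.368914106182453 res [[1.4, -1.0], [-1.9, 0.6], [0.5, 0.4]]
tab centre scene [ 0.57544999 -0.14655927  0.0335    ] side [ 0.56987815 -0.14161166  0.0335    ]
pred [ 0.57184801 -0.14389737]
weight [ 0.67148335 -0.21528786  0.        ] [ 0.66478338 -0.21195355  0.        ] [ 0.6639721  -0.20438067  0.058     ] [ 0.67126728 -0.19892153  0.058     ]
dropper [0.78169348 0.03185033 0.104     ] [0.77298591 0.03074771 0.104     ]
spatula [ 0.47753013 -0.09254179  0.002     ] [0.47367309 0.09564483 0.002     ]
ring tops [array([0.532, 0.03 ]), array([0.588, 0.037]), array([0.641, 0.044]), array([0.7  , 0.052])]
```

Both views agree on the pose: origin about (0.620, 0.038), yaw 0.131, and the tab prediction matches to 4 mm.

1. **Lift:** fingers open, tool tilted 45° toward the binder. The far finger wedges under the tab and follows the arc.
2. **Straddle:** once the leaf is near upright, swing the other finger around to its left side.
3. **Lower:** ease the leaf down against that left finger.

```bash
cat > plan.py <<'E'
# usage: python3 plan.py x' y' z alpha_deg yawrel_deg(0: x_t=+y', 90: x_t=+x')  -> delta in tool frame
import sys,numpy as np
from scipy.spatial.transform import Rotation as Ro
from cell import monitor
O=np.array([.620,.038]);TH=.131
s=monitor.get_state();p=s["tool_pos"];R=Ro.from_quat(s["orientation"])
B=Ro.from_euler("z",TH)
b=B.inv().apply(p-np.r_[O,0])
print("t %.2f"%s["time"],"TCP binder mm",(b*1000).round(1),"F",s["contact_force"].round(2),"open %.4f"%s["opening"],"q",s["q"].round(2))
z=R.as_matrix()[:,2];print("tool z in binder",B.inv().apply(z).round(3),"x_t",B.inv().apply(R.as_matrix()[:,0]).round(3))
if len(sys.argv)>1:
    x,y,zz,al,yw=map(float,sys.argv[1:6])
    T=B*Ro.from_matrix(np.array([[0,1,0],[1,0,0],[0,0,-1]]).T)*Ro.from_euler("z",yw,degrees=True)*Ro.from_euler("y",al,degrees=True)
    g=B.apply(np.array([x,y,zz])/1000)+np.r_[O,0]
    d=R.inv().apply(g-p)*1000; rv=(R.inv()*T).as_rotvec()
    print("shift tool mm",d.round(1),"len",np.linalg.norm(d).round(1),"rotvec",rv.round(3),"deg",np.degrees(np.linalg.norm(rv)).round(1))
E
python3 plan.py -124 -235 198 0 0
```

```text
t 0.15 TCP binder mm [-504.7 -468.6  197.2] F [ 0.62 -0.12  0.3 ] open 0.0919 q [-1.37  0.34  1.52  0.    1.28 -0.15]
tool z in binder [-0.     0.001 -1.   ] x_t [0.976 0.219 0.   ]
shift tool mm [ 422.6 -144.6   -0.5] len 446.6 rotvec [-1.00e-03 -1.00e-03 -1.35e+00] deg 77.3
```

```bash
R='[{"tx":0.028,"ty":-0.0096},{"tx":0.028,"ty":-0.0096},{"tx":0.028,"ty":-0.0096},{"tx":0.028,"ty":-0.0096},{"tx":0.028,"ty":-0.0096}]' ; python3 -m inch '[{"tx":0.028,"ty":-0.0096},{"tx":0.028,"ty":-0.0096},{"tx":0.028,"ty":-0.0096},{"tx":0.028,"ty":-0.0096},{"tx":0.028,"ty":-0.0096}]'; python3 -m inch '[{"tx":0.028,"ty":-0.0096},{"tx":0.028,"ty":-0.0096},{"tx":0.028,"ty":-0.0096},{"tx":0.028,"ty":-0.0096},{"tx":0.028,"ty":-0.0096}]'; python3 plan.py -124 -235 198 0 0
```

```text
t 0.15 TCP binder mm [-504.7 -468.6  197.2] F [ 0.62 -0.12  0.3 ] open 0.0919 q [-1.37  0.34  1.52  0.    1.28 -0.15]
tool z in binder [-0.     0.001 -1.   ] x_t [0.976 0.219 0.   ]
shift tool mm [ 422.6 -144.6   -0.5] len 446.6 rotvec [-1.00e-03 -1.00e-03 -1.35e+00] deg 77.3invalid input
invalid input
```

```bash
python3 -m inch '[{"tx":0.028,"ty":-0.0096,"tz":0,"rx":0,"ry":0,"rz":0,"hand":-1}]'; python3 -m inch --help; python3 plan.py
```

```text
time: 0.23
tool_pos: [0.2015, -0.4764, 0.1972]
orientation: [0.985, 0.173, -0.001, 0.0]
contact_force: [-0.3, 0.6, -0.8]
opening: 0.0919
t 0.23 TCP binder mm [-482.1 -455.3  197.2] F [-0.27  0.57 -0.85] open 0.0919 q [-1.32  0.33  1.55 -0.    1.27 -0.09]
tool z in binder [-0.002 -0.001 -1.   ] x_t [ 0.977  0.215 -0.002]invalid input: not JSON, or not a number
```

```bash
python3 -m inch '[{"tx":0.028,"ty":-0.0096,"tz":0,"rx":0,"ry":0,"rz":0,"hand":-1},{"tx":0.028,"ty":-0.0096,"tz":0,"rx":0,"ry":0,"rz":0,"hand":-1},{"tx":0.028,"ty":-0.0096,"tz":0,"rx":0,"ry":0,"rz":0,"hand":-1},{"tx":0.028,"ty":-0.0096,"tz":0,"rx":0,"ry":0,"rz":0,"hand":-1},{"tx":0.028,"ty":-0.0096,"tz":0,"rx":0,"ry":0,"rz":0,"hand":-1}]'; python3 -m inch '[{"tx":0.028,"ty":-0.0096,"tz":0,"rx":0,"ry":0,"rz":0,"hand":-1},{"tx":0.028,"ty":-0.0096,"tz":0,"rx":0,"ry":0,"rz":0,"hand":-1},{"tx":0.028,"ty":-0.0096,"tz":0,"rx":0,"ry":0,"rz":0,"hand":-1},{"tx":0.028,"ty":-0.0096,"tz":0,"rx":0,"ry":0,"rz":0,"hand":-1},{"tx":0.028,"ty":-0.0096,"tz":0,"rx":0,"ry":0,"rz":0,"hand":-1}]';python3 plan.py -124 -235 198 0 0
```

```text
time: 0.65
tool_pos: [0.3196, -0.3797, 0.1975]
orientation: [0.985, 0.175, -0.0, -0.0]
contact_force: [1.8, -0.7, -0.4]
opening: 0.0916
time: 1.07
tool_pos: [0.4345, -0.2864, 0.1975]
orientation: [0.985, 0.175, -0.0, -0.0]
contact_force: [-0.6, -1.1, -0.6]
opening: 0.0919
t 1.07 TCP binder mm [-226.2 -297.4  197.5] F [-0.65 -1.13 -0.56] open 0.0919 q [-0.73  0.33  1.54 -0.    1.27  0.49]
tool z in binder [-0.  0. -1.] x_t [ 0.976  0.219 -0.   ]
shift tool mm [113.4 -38.5  -0.5] len 119.8 rotvec [-0.    0.   -1.35] deg 77.3
```

```bash
python3 -m inch '[{"tx":0.028,"ty":-0.0096,"tz":0,"rx":0,"ry":0,"rz":0,"hand":-1},{"tx":0.028,"ty":-0.0096,"tz":0,"rx":0,"ry":0,"rz":0,"hand":-1},{"tx":0.028,"ty":-0.0096,"tz":0,"rx":0,"ry":0,"rz":0,"hand":-1},{"tx":0.02,"ty":-0.0065,"tz":0,"rx":0,"ry":0,"rz":0,"hand":-1},{"tx":0,"ty":0,"tz":0,"rx":0,"ry":0,"rz":-0.12,"hand":-1}]'; python3 -m inch '[{"tx":0,"ty":0,"tz":0,"rx":0,"ry":0,"rz":-0.123,"hand":-1},{"tx":0,"ty":0,"tz":0,"rx":0,"ry":0,"rz":-0.123,"hand":-1},{"tx":0,"ty":0,"tz":0,"rx":0,"ry":0,"rz":-0.123,"hand":-1},{"tx":0,"ty":0,"tz":0,"rx":0,"ry":0,"rz":-0.123,"hand":-1},{"tx":0,"ty":0,"tz":0,"rx":0,"ry":0,"rz":-0.123,"hand":-1}]'; python3 -m inch '[{"tx":0,"ty":0,"tz":0,"rx":0,"ry":0,"rz":-0.123,"hand":-1},{"tx":0,"ty":0,"tz":0,"rx":0,"ry":0,"rz":-0.123,"hand":-1},{"tx":0,"ty":0,"tz":0,"rx":0,"ry":0,"rz":-0.123,"hand":-1},{"tx":0,"ty":0,"tz":0,"rx":0,"ry":0,"rz":-0.123,"hand":-1},{"tx":0,"ty":0,"tz":0,"rx":0,"ry":0,"rz":-0.123,"hand":-1}]';python3 plan.py -124 -235 150 45 0
```

```text
time: 1.48
tool_pos: [0.5216, -0.2158, 0.1972]
orientation: [0.972, 0.235, 0.0, -0.0]
contact_force: [-0.7, 0.6, -0.3]
opening: 0.0916
time: 1.9
tool_pos: [0.519, -0.2185, 0.1973]
orientation: [0.854, 0.52, -0.0, -0.0]
contact_force: [0.6, 0.1, 0.1]
opening: 0.0916
time: 2.32
tool_pos: [0.519, -0.2185, 0.1974]
orientation: [0.657, 0.754, -0.0, -0.0]
contact_force: [-0.3, -0.2, 1.2]
opening: 0.0918
t 2.32 TCP binder mm [-133.7 -241.1  197.4] F [-0.26 -0.18  1.21] open 0.0918 q [-0.53  0.41  1.42 -0.    1.31 -0.67]
tool z in binder [-0.001  0.    -1.   ] x_t [-0.006  1.     0.   ]
shift tool mm [ 6.   9.7 47.3] len 48.7 rotvec [-0.003  0.785  0.006] deg 45.0
```

```bash
python3 -m inch '[{"tx":0,"ty":0.01,"tz":0,"rx":0,"ry":0.112,"rz":0,"hand":-1},{"tx":0,"ty":0,"tz":0,"rx":0,"ry":0.112,"rz":0,"hand":-1},{"tx":0,"ty":0,"tz":0,"rx":0,"ry":0.112,"rz":0,"hand":-1},{"tx":0,"ty":0,"tz":0,"rx":0,"ry":0.112,"rz":0,"hand":-1},{"tx":0,"ty":0,"tz":0,"rx":0,"ry":0.112,"rz":0,"hand":-1}]'; python3 -m inch '[{"tx":0,"ty":0,"tz":0,"rx":0,"ry":0.112,"rz":0,"hand":-1},{"tx":0,"ty":0,"tz":0,"rx":0,"ry":0.112,"rz":0,"hand":-1},{"tx":0,"ty":0,"tz":0,"rx":0,"ry":0,"rz":0,"hand":-1}]';python3 plan.py -124 -222 60 45 0
python3 - <<'E'
from cell import cams
import cv2
for n in ["scene","side"]: cv2.imwrite(f"pics/{n}1.png",cams.camera(n)["pixels"])
E
```

```text
time: 2.73
tool_pos: [0.5292, -0.2178, 0.1984]
orientation: [0.633, 0.722, 0.184, -0.209]
contact_force: [0.2, -0.3, 0.1]
opening: 0.0916
time: 2.98
tool_pos: [0.5276, -0.2193, 0.1923]
orientation: [0.61, 0.691, 0.254, -0.293]
contact_force: [0.0, -1.5, -2.7]
opening: 0.0918
t 2.98 TCP binder mm [-125.2 -243.   192.3] F [ 0.04 -1.5  -2.72] open 0.0918 q [-0.8   0.81  1.    0.48  1.97 -0.88]
tool z in binder [-0.002  0.714 -0.7  ] x_t [0.008 0.7   0.714]
shift tool mm [-79.7   2.  107.7] len 134.0 rotvec [-0.002 -0.01  -0.008] deg 0.7
```

View pics/side1.png

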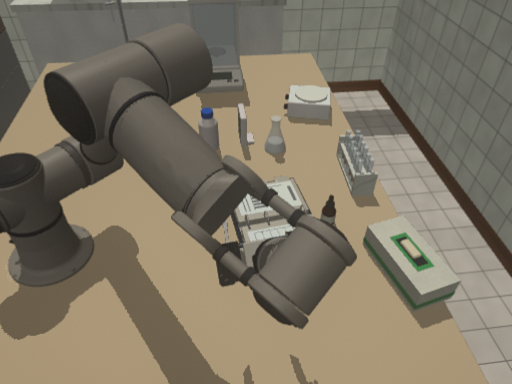

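View pics/scene1.png

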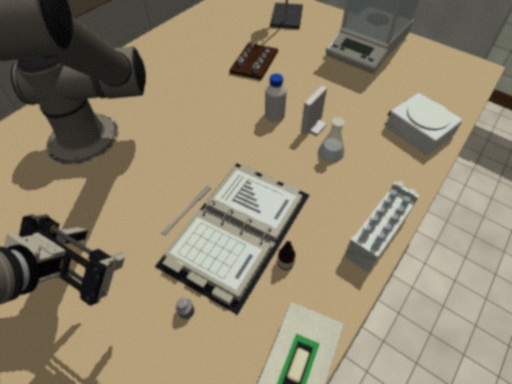

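```bash
python3 - <<'E'
from cell import cams
from h import *
from scipy.spatial.transform import Rotation as Ro
for n in ["scene","side"]:
    c=cams.camera(n);z=c["z_map"];P=[]
    K=c["intrinsics"];v,u=np.nonzero(z>0)
    pts=np.stack([u,v],1).astype(np.float64)[:,None]
    d=cv2.undistortPoints(pts,K,np.array([float(c["k1"]),0,0,0,0]))[:,0]
    zz=z[v,u];C=np.c_[d*zz[:,None],zz];E=c["extrinsics"];W=(C-E[:3,3])@E[:3,:3]
    b=Ro.from_euler("z",.131).inv().apply(W-[.62,.038,0])*1000
    print(n,"pts near",len(b))
    m=(b[:,2]>62)&(b[:,1]>-520)&(b[:,1]<150)&(b[:,0]>-250)&(b[:,0]<200)
    q=b[m]
    # lowest arm points by y',x' bins after lowering to TCP (-124,-180,15): shift
    s=q+np.array([1,63,-177])
    for y0 in range(-400,100,50):
        for x0 in (-200,-150,-100,-50,0,50,100):
            k=(s[:,1]>=y0)&(s[:,1]<y0+50)&(s[:,0]>=x0)&(s[:,0]<x0+50)
            if k.sum()>3: print((x0,y0),"min z %.0f max %.0f"%(np.percentile(s[k,2],2),s[k,2].max()),end="; ")
        print()
E
python3 plan.py
```

```text
scene pts near 195824
(-100, -400) min z 162 max 207; 
(-200, -350) min z 167 max 175; (-150, -350) min z 119 max 218; (-100, -350) min z 149 max 218; (-50, -350) min z 90 max 93; 
(-200, -300) min z 125 max 184; (-150, -300) min z 81 max 190; (-100, -300) min z 79 max 186; (-50, -300) min z 71 max 143; 
(-200, -250) min z 43 max 143; (-150, -250) min z 115 max 127; (-100, -250) min z 48 max 140; (-50, -250) min z 89 max 144; 
(-200, -200) min z 42 max 57; (-100, -200) min z 50 max 56; 
(-200, -150) min z 381 max 419; 
(-200, -100) min z 356 max 434; 
(-200, -50) min z 351 max 419; 
(100, 0) min z -111 max -101; 

side pts near 195844
(-200, -400) min z 199 max 291; (-150, -400) min z 259 max 334; (-100, -400) min z 317 max 333; 
(-200, -350) min z 161 max 364; (-150, -350) min z 207 max 339; 
(-200, -300) min z 95 max 365; (-150, -300) min z 179 max 193; 
(-200, -250) min z 118 max 143; (-100, -250) min z 119 max 132; 

(-200, -150) min z 394 max 412; 
(-200, -100) min z 366 max 453; 

(100, 0) min z -114 max -72; 

t 3.18 TCP binder mm [-123.1 -240.8  198.7] F [0.28 0.55 1.05] open 0.0922 q [-0.79  0.8   1.    0.48  1.97 -0.88]
tool z in binder [ 0.     0.703 -0.711] x_t [-0.002  0.711  0.703]
```

The scene view shows the open gripper at (70,260), tilted toward the binder, with the weight at (184,308) well clear. Depth confirms the wrist stays clear when lowered.

```bash
python3 plan.py -124 -220 18 45 0
```

```text
t 3.18 TCP binder mm [-123.1 -240.8  198.7] F [0.28 0.55 1.05] open 0.0922 q [-0.79  0.8   1.    0.48  1.97 -0.88]
tool z in binder [ 0.     0.703 -0.711] x_t [-0.002  0.711  0.703]
shift tool mm [-112.3   -1.1  143.1] len 181.9 rotvec [0.    0.005 0.002] deg 0.3
```

```bash
python3 -m inch '[{"tx":-0.019,"ty":0,"tz":0.024,"rx":0,"ry":0.005,"rz":0,"hand":-1},{"tx":-0.019,"ty":0,"tz":0.024,"rx":0,"ry":0,"rz":0,"hand":-1},{"tx":-0.019,"ty":0,"tz":0.024,"rx":0,"ry":0,"rz":0,"hand":-1},{"tx":-0.019,"ty":0,"tz":0.024,"rx":0,"ry":0,"rz":0,"hand":-1},{"tx":-0.019,"ty":0,"tz":0.024,"rx":0,"ry":0,"rz":0,"hand":-1}]'; python3 -m inch '[{"tx":-0.017,"ty":0,"tz":0.023,"rx":0,"ry":0,"rz":0,"hand":-1},{"tx":0,"ty":0,"tz":0,"rx":0,"ry":0,"rz":0,"hand":-1},{"tx":0,"ty":0,"tz":0,"rx":0,"ry":0,"rz":0,"hand":-1}]';python3 plan.py -124 -192 15 45 0
python3 - <<'E'
from cell import cams
import cv2
for n in ["scene","wrist"]: cv2.imwrite(f"pics/{n}2.png",cams.camera(n)["pixels"])
im=cv2.imread("pics/scene2.png")[180:330,20:260];cv2.imwrite("pics/scene2z.png",cv2.resize(im,None,fx=3.3,fy=3.3,interpolation=2))
E
```

```text
time: 3.6
tool_pos: [0.5275, -0.1987, 0.0468]
orientation: [0.608, 0.696, 0.252, -0.286]
contact_force: [-0.4, 0.4, -0.0]
opening: 0.0917
time: 3.85
tool_pos: [0.5264, -0.1941, 0.0188]
orientation: [0.608, 0.695, 0.253, -0.289]
contact_force: [0.5, -1.0, 0.5]
opening: 0.092
t 3.85 TCP binder mm [-123.1 -217.9   18.8] F [ 0.49 -0.97  0.47] open 0.0920 q [-0.77  0.96  1.19  0.45  1.65 -1.03]
tool z in binder [-0.001  0.709 -0.705] x_t [-0.002  0.705  0.709]
shift tool mm [15.6 -0.9 21. ] len 26.2 rotvec [-0.001 -0.003  0.002] deg 0.2
```

View pics/scene2z.png

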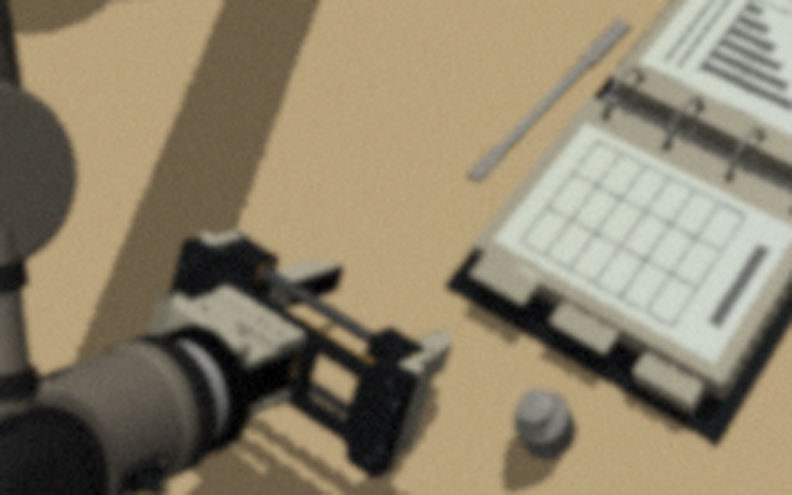

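View pics/wrist2.png

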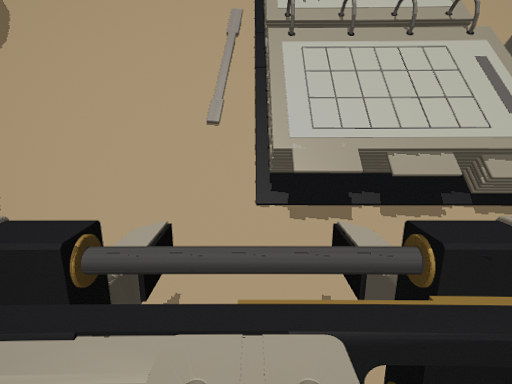

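```bash
python3 - <<'E'
from cell import cams,monitor
from h import *
from scipy.spatial.transform import Rotation as Ro
s=monitor.get_state();c=cams.camera("wrist");T=c["tool_from_camera"]
R=Ro.from_quat(s["orientation"]).as_matrix()
for uv,z in {(361,171):.0305,(296,171):.0305,(257,203):.0015,(283,170):.031,(390,174):.028}.items():
    o=R@T[:3,3]+s["tool_pos"];d=R@T[:3,:3]@und(c,uv);p=o+d*(z-o[2])/d[2]
    print(uv,(Ro.from_euler("z",.131).inv().apply(p-[.62,.038,0])*1000).round(1))
E
```

```text
(361, 171) [ -46.5 -185.1   30.5]
(296, 171) [ -92.  -185.2   30.5]
(257, 203) [-119.  -194.9    1.5]
(283, 170) [-101.2 -184.7   31. ]
(390, 174) [ -25.5 -185.9   28. ]
```

The wrist view shows the tab at columns 296–361, row 171. Cast at its height, that gives x' −92 to −46 and y' −185, so the pose is good to about 1–2 mm. I'm moving the far finger under the tab.

```bash
python3 -m inch '[{"tx":0.005,"ty":0,"tz":0.007,"rx":0,"ry":0,"rz":0,"hand":-1},{"tx":0.005,"ty":0,"tz":0.007,"rx":0,"ry":0,"rz":0,"hand":-1},{"tx":0.005,"ty":0,"tz":0.007,"rx":0,"ry":0,"rz":0,"hand":-1},{"tx":0.004,"ty":0,"tz":0.004,"rx":0,"ry":0,"rz":0,"hand":-1},{"tx":0,"ty":0,"tz":0,"rx":0,"ry":0,"rz":0,"hand":-1}]';python3 plan.py -124 -178 15 45 0
```

```text
time: 4.42
tool_pos: [0.5217, -0.1625, 0.0136]
orientation: [0.608, 0.694, 0.253, -0.29]
contact_force: [-0.4, -0.5, -0.3]
opening: 0.0916
t 4.42 TCP binder mm [-123.6 -185.9   13.6] F [-0.43 -0.48 -0.31] open 0.0916 q [-0.74  0.94  1.28  0.47  1.59 -1.03]
tool z in binder [-0.001  0.71  -0.704] x_t [-0.001  0.704  0.71 ]
shift tool mm [ 6.5 -0.4  4.7] len 8.0 rotvec [-0.001 -0.005  0.001] deg 0.3
```

```bash
python3 -m inch '[{"tx":0.006,"ty":0,"tz":0.005,"rx":0,"ry":0,"rz":0,"hand":-1},{"tx":0.0065,"ty":0,"tz":-0.0048,"rx":0,"ry":0,"rz":0,"hand":-1},{"tx":0.0065,"ty":0,"tz":-0.0048,"rx":0,"ry":0,"rz":0,"hand":-1},{"tx":0.0065,"ty":0,"tz":-0.0048,"rx":0,"ry":0,"rz":0,"hand":-1},{"tx":0.0065,"ty":0,"tz":-0.0048,"rx":0,"ry":0,"rz":0,"hand":-1}]';python3 plan.py -124 -165 77 45 0
python3 - <<'E'
from cell import cams
import cv2
for n in ["scene","wrist"]: cv2.imwrite(f"pics/{n}3.png",cams.camera(n)["pixels"])
im=cv2.imread("pics/scene3.png")[150:330,60:310];cv2.imwrite("pics/scene3z.png",cv2.resize(im,None,fx=3.2,fy=3.2,interpolation=2))
E
```

```text
time: 4.83
tool_pos: [0.5207, -0.1522, 0.0472]
orientation: [0.609, 0.694, 0.253, -0.288]
contact_force: [0.8, -0.2, 0.2]
opening: 0.0919
t 4.83 TCP binder mm [-123.3 -175.6   47.2] F [ 0.81 -0.19  0.2 ] open 0.0919 q [-0.73  0.88  1.3   0.48  1.61 -1.01]
tool z in binder [ 0.001  0.709 -0.705] x_t [-0.     0.705  0.709]
shift tool mm [ 28.6  -0.7 -13.5] len 31.6 rotvec [ 0.001 -0.003  0.   ] deg 0.2
```

View pics/scene3z.png

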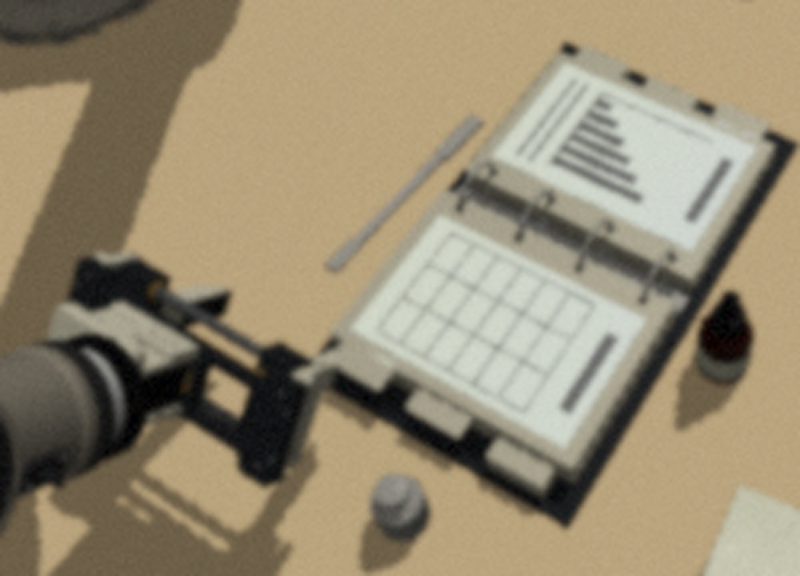

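View pics/wrist3.png

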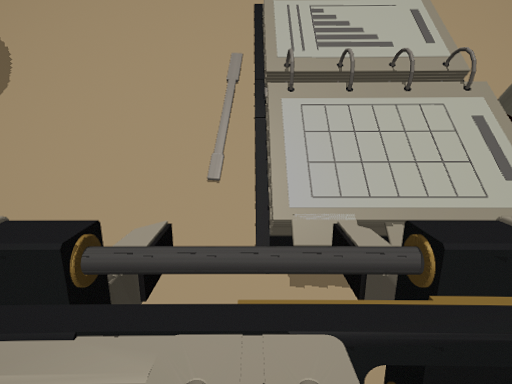

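```bash
cat > leaf.py <<'E'
from cell import cams
from h import *
from scipy.spatial.transform import Rotation as Ro
import sys
for n in ["scene","side"]:
    c=cams.camera(n);z=c["z_map"];K=c["intrinsics"];v,u=np.nonzero(z>0)
    d=cv2.undistortPoints(np.stack([u,v],1).astype(float)[:,None],K,np.array([float(c["k1"]),0,0,0,0]))[:,0]
    zz=z[v,u];E=c["extrinsics"];W=(np.c_[d*zz[:,None],zz]-E[:3,3])@E[:3,:3]
    b=Ro.from_euler("z",.131).inv().apply(W-[.62,.038,0])*1000
    for nm,(x0,x1) in {"x+20..100":(20,100),"x-60..0":(-60,0)}.items():
      m=(b[:,0]>x0)&(b[:,0]<x1)&(abs(b[:,1])<195)&(b[:,2]>-5)&(b[:,2]<230);q=b[m]
      r=np.hypot(q[:,1],q[:,2]-30);a=np.degrees(np.arctan2(q[:,2]-30,-q[:,1]))%360
      k=(r>80)&(r<160);h,e=np.histogram(a[k],bins=np.arange(-5,200,5))
      print(n,nm,{int(e[i]):int(h[i]) for i in range(len(h)) if h[i]>8})
E
python3 leaf.py
```

```text
scene x+20..100 {0: 1092, 180: 713}
scene x-60..0 {0: 738, 180: 497}
side x+20..100 {0: 623, 5: 19, 175: 37, 180: 379}
side x-60..0 {0: 121, 175: 38, 180: 280}
```

```bash
python3 - <<'E'
import cv2
a=cv2.imread("pics/wrist3.png")[190:320,260:440];cv2.imwrite("pics/w3z.png",cv2.resize(a,None,fx=4,fy=4,interpolation=2))
a=cv2.imread("pics/scene3.png")[225:310,120:230];cv2.imwrite("pics/s3z.png",cv2.resize(a,None,fx=7,fy=7,interpolation=2))
E
```

```text
(no output)
```

View pics/w3z.png

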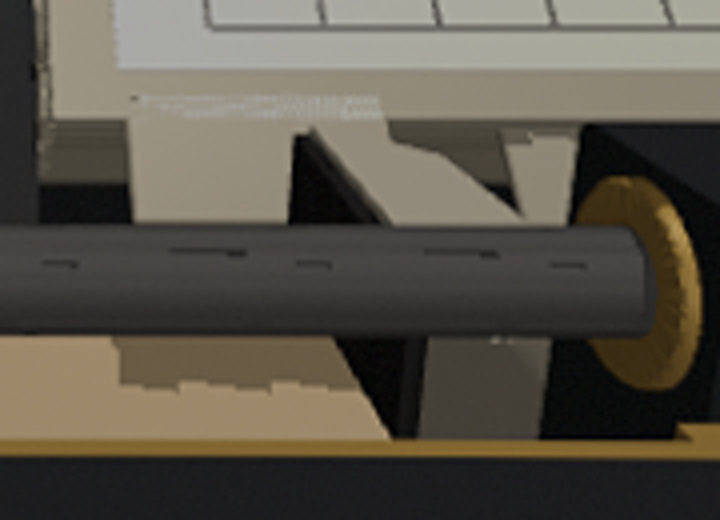

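View pics/s3z.png

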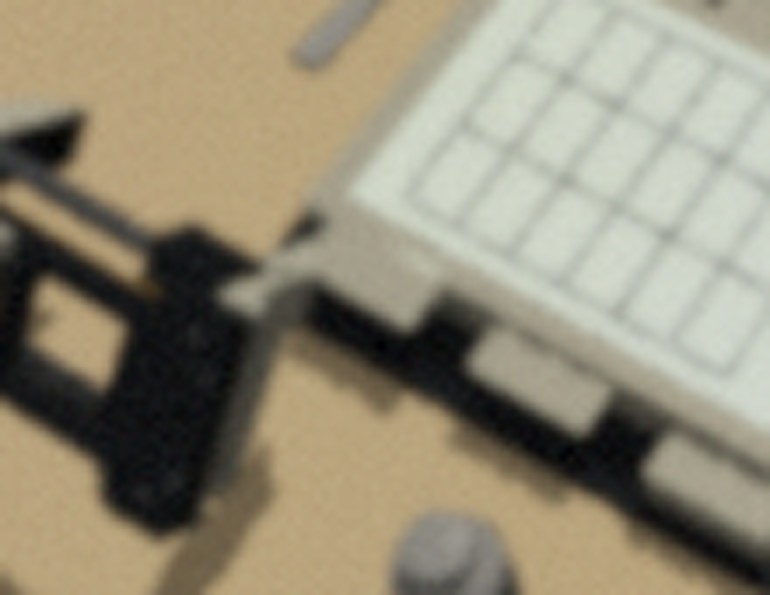

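```bash
python3 - <<'E'
from cell import cams,monitor
from h import *
from scipy.spatial.transform import Rotation as Ro
s=monitor.get_state();R=Ro.from_quat(s["orientation"])
for n in ["scene","wrist"]:
    c=cams.camera(n);z=c["z_map"];K=c["intrinsics"];v,u=np.nonzero(z>0)
    d=cv2.undistortPoints(np.stack([u,v],1).astype(float)[:,None],K,np.array([float(c["k1"]),0,0,0,0]))[:,0]
    zz=z[v,u];C=np.c_[d*zz[:,None],zz]
    if n=="wrist": T=c["tool_from_camera"];P=C@T[:3,:3].T+T[:3,3]
    else: E=c["extrinsics"];P=R.inv().apply((C-E[:3,3])@E[:3,:3]-s["tool_pos"])
    P*=1000
    for y0,y1 in((40,50),(50,60),(60,70),(-50,-40),(-60,-50),(-70,-60)):
      print(n,"y_t",y0,y1,end=": ")
      for z0 in range(-90,15,8):
        k=(P[:,1]>y0)&(P[:,1]<y1)&(P[:,2]>z0)&(P[:,2]<z0+8)&(abs(P[:,0])<30)
        if k.sum()>2: print(z0,"x[%.0f..%.0f]n%d"%(*np.percentile(P[k,0],[3,97]),k.sum()),end=" ")
      print()
c=cams.camera("scene");cv2.imwrite("pics/s4.png",c["pixels"])
a=cv2.imread("pics/scene0.png");d=cv2.absdiff(a,c["pixels"]);print("diff left pile/cover region",d[165:200,240:300].mean(), d[280:315,225:245].mean())
E
```

```text
scene y_t 40 50: -2 x[-19..-12]n12 6 x[-13..-4]n19 14 x[-4..6]n20 
scene y_t 50 60: -58 x[9..10]n4 -50 x[9..10]n9 -42 x[9..11]n5 -2 x[-19..-12]n13 6 x[-12..-4]n17 14 x[-6..3]n16 
scene y_t 60 70: -58 x[-7..11]n7 -50 x[-9..10]n11 -2 x[-19..-13]n14 6 x[-14..-1]n18 14 x[-6..7]n19 
scene y_t -50 -40: -90 x[0..10]n9 -82 x[-6..5]n10 -74 x[-7..11]n11 -66 x[-6..11]n11 -58 x[3..10]n9 -50 x[-4..10]n20 -42 x[-5..10]n17 -34 x[-9..10]n13 
scene y_t -60 -50: -74 x[10..11]n4 -66 x[9..11]n8 -58 x[9..11]n8 -50 x[10..11]n7 -42 x[9..10]n3 
scene y_t -70 -60: 
wrist y_t 40 50: -90 x[-2..10]n246 -82 x[-8..5]n347 -74 x[-9..2]n149 -66 x[-9..11]n105 -58 x[-9..12]n122 -50 x[3..12]n125 -42 x[0..11]n130 -34 x[-3..11]n89 -2 x[-18..-11]n158 6 x[-12..-4]n205 14 x[-4..5]n194 
wrist y_t 50 60: -66 x[11..12]n113 -58 x[11..12]n130 -50 x[11..12]n114 -42 x[11..12]n78 -34 x[11..12]n14 -2 x[-18..-11]n79 6 x[-11..-3]n141 14 x[-4..5]n190 
wrist y_t 60 70: -66 x[10..11]n31 -58 x[11..12]n29 -50 x[11..12]n21 -42 x[11..11]n3 6 x[-5..-2]n22 14 x[-4..4]n189 
wrist y_t -50 -40: -90 x[-3..10]n283 -82 x[-9..5]n374 -74 x[-9..1]n156 -66 x[-9..12]n100 -58 x[-9..11]n102 -50 x[4..11]n111 -42 x[0..11]n120 -34 x[-3..11]n85 
wrist y_t -60 -50: -66 x[11..12]n107 -58 x[11..12]n129 -50 x[11..12]n112 -42 x[11..12]n90 -34 x[11..11]n15 
wrist y_t -70 -60: -66 x[10..12]n43 -58 x[11..12]n48 -50 x[11..12]n37 -42 x[11..11]n5 
diff left pile/cover region 8.376666666666667 6.3757142857142854
```

That explains the miss: with the jaws open, the fingertips sit about 28 mm behind the TCP. The finger passed outside and above the tab, so nothing was touched. I'll measure the tip offset precisely and then retry.

```bash
python3 - <<'E'
from cell import cams,monitor
from h import *
c=cams.camera("wrist");z=c["z_map"];K=c["intrinsics"];v,u=np.nonzero(z>0)
d=cv2.undistortPoints(np.stack([u,v],1).astype(float)[:,None],K,np.array([float(c["k1"]),0,0,0,0]))[:,0]
zz=z[v,u];C=np.c_[d*zz[:,None],zz];T=c["tool_from_camera"];P=(C@T[:3,:3].T+T[:3,3])*1000
for sg in(1,-1):
    k=(P[:,1]*sg>40)&(P[:,1]*sg<72)&(P[:,2]>-60)&(P[:,2]<-15)&(abs(P[:,0])<16);q=P[k]
    print(sg,"zt max",np.sort(q[:,2])[-6:].round(1),"y",(q[:,1].min().round(1),q[:,1].max().round(1)))
    for a in(-45,-40,-36,-32,-30,-28): 
        m=abs(q[:,2]-a)<1.5
        if m.any(): print(a,"x",q[m,0].min().round(1),q[m,0].max().round(1),"y",q[m,1].min().round(1),q[m,1].max().round(1))
E
python3 plan.py -124 -206 -5 45 0
```

```text
1 zt max [-29.1 -28.7 -28.6 -28.6 -28.5 -28.3] y (np.float64(44.9), np.float64(62.7))
-45 x 2.9 11.8 y 45.1 62.0
-40 x 0.8 11.6 y 45.1 61.3
-36 x -1.1 11.7 y 45.2 56.2
-32 x -2.3 11.3 y 45.1 53.8
-30 x -3.8 11.2 y 45.2 51.3
-28 x -3.8 9.6 y 45.5 47.8
-1 zt max [-29.1 -29.  -28.8 -28.8 -28.6 -28.5] y (np.float64(-63.7), np.float64(-46.0))
-45 x 3.3 11.8 y -62.7 -46.0
-40 x 1.0 12.0 y -62.4 -46.2
-36 x -0.8 11.9 y -57.6 -46.2
-32 x -2.2 11.6 y -54.8 -46.2
-30 x -3.4 11.6 y -53.1 -46.4
-28 x -1.9 11.0 y -51.5 -46.6
t 5.23 TCP binder mm [-123.7 -175.2   45.7] F [ 0.    0.15 -0.13] open 0.0917 q [-0.73  0.88  1.3   0.48  1.61 -1.01]
tool z in binder [-0.     0.71  -0.704] x_t [0.    0.704 0.71 ]
shift tool mm [-57.7  -0.3  13.8] len 59.3 rotvec [-0.    -0.004 -0.   ] deg 0.2
```

```bash
python3 -m inch '[{"tx":-0.0155,"ty":0,"tz":-0.0156,"rx":0,"ry":-0.004,"rz":0,"hand":-1},{"tx":-0.013,"ty":0,"tz":0.011,"rx":0,"ry":0,"rz":0,"hand":-1},{"tx":-0.0125,"ty":0,"tz":0.0125,"rx":0,"ry":0,"rz":0,"hand":-1},{"tx":-0.0125,"ty":0,"tz":0.0125,"rx":0,"ry":0,"rz":0,"hand":-1},{"tx":0,"ty":0,"tz":0,"rx":0,"ry":0,"rz":0,"hand":-1}]';python3 plan.py -124 -158 -7 45 0
```

```text
time: 5.65
tool_pos: [0.5211, -0.1728, -0.0109]
orientation: [0.609, 0.693, 0.252, -0.292]
contact_force: [-1.1, 0.6, -0.3]
opening: 0.0918
t 5.65 TCP binder mm [-125.6 -196.   -10.9] F [-1.14  0.55 -0.34] open 0.0918 q [-0.76  0.98  1.26  0.46  1.57 -1.05]
tool z in binder [-0.004  0.711 -0.703] x_t [0.004 0.703 0.711]
shift tool mm [29.5  1.5 24.3] len 38.3 rotvec [-0.004 -0.006 -0.004] deg 0.5
```

```bash
python3 -m inch '[{"tx":0.0036,"ty":0.001,"tz":-0.0034,"rx":0,"ry":0,"rz":0,"hand":-1},{"tx":0,"ty":0,"tz":0,"rx":0,"ry":0,"rz":0,"hand":-1},{"tx":0.007,"ty":0,"tz":0.007,"rx":0,"ry":0,"rz":0,"hand":-1},{"tx":0.007,"ty":0,"tz":0.007,"rx":0,"ry":0,"rz":0,"hand":-1},{"tx":0,"ty":0,"tz":0,"rx":0,"ry":0,"rz":0,"hand":-1}]';python3 plan.py -124 -158 -6 45 0
python3 - <<'E'
from cell import cams
import cv2
a=cams.camera("wrist")["pixels"][190:320,260:440];cv2.imwrite("pics/w5z.png",cv2.resize(a,None,fx=4,fy=4,interpolation=2))
a=cams.camera("scene")["pixels"][225:310,120:230];cv2.imwrite("pics/s5z.png",cv2.resize(a,None,fx=7,fy=7,interpolation=2))
E
```

```text
time: 6.07
tool_pos: [0.5218, -0.1533, -0.0003]
orientation: [0.609, 0.695, 0.252, -0.288]
contact_force: [0.2, 0.3, -0.4]
opening: 0.0917
t 6.07 TCP binder mm [-122.3 -176.9   -0.3] F [ 0.22  0.33 -0.43] open 0.0917 q [-0.73  0.95  1.3   0.48  1.55 -1.04]
tool z in binder [-0.001  0.707 -0.707] x_t [-0.001  0.707  0.707]
shift tool mm [ 9.3 -1.6 17.4] len 19.8 rotvec [-0.001 -0.     0.001] deg 0.1
```

View pics/w5z.png

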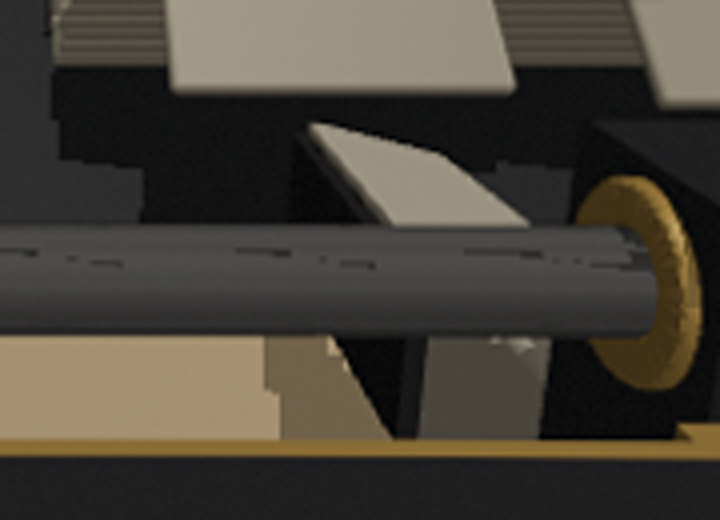

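View pics/s5z.png

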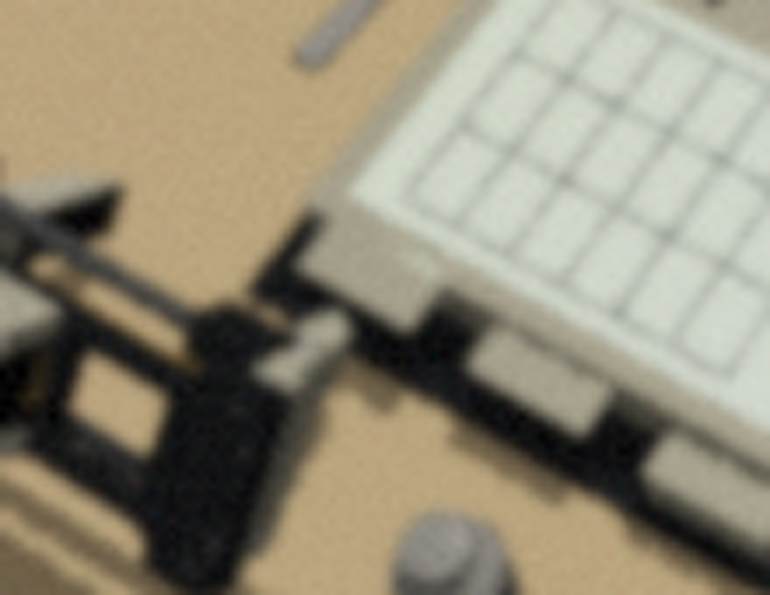

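The finger is just outside the tab edge (w5z: the tip at (330,125) is below the tab edge at row 92). Next I'll lower it slightly and slide it under.

```bash
python3 -m inch '[{"tx":-0.004,"ty":-0.001,"tz":0.004,"rx":0,"ry":0,"rz":0,"hand":-1},{"tx":0,"ty":0,"tz":0,"rx":0,"ry":0,"rz":0,"hand":-1}]';python3 plan.py; python3 -m inch '[{"tx":0.0045,"ty":0,"tz":0.0045,"rx":0,"ry":0,"rz":0,"hand":-1},{"tx":0.0045,"ty":0,"tz":0.0045,"rx":0,"ry":0,"rz":0,"hand":-1},{"tx":0.0045,"ty":0,"tz":0.0045,"rx":0,"ry":0,"rz":0,"hand":-1},{"tx":0,"ty":0,"tz":0,"rx":0,"ry":0,"rz":0,"hand":-1}]';python3 plan.py -124 -158 -6 45 0
python3 - <<'E'
from cell import cams
import cv2
a=cams.camera("wrist")["pixels"][190:320,260:440];cv2.imwrite("pics/w6z.png",cv2.resize(a,None,fx=4,fy=4,interpolation=2))
E
```

```text
time: 6.33
tool_pos: [0.5206, -0.1555, -0.0077]
orientation: [0.609, 0.695, 0.252, -0.288]
contact_force: [-0.6, -0.4, 0.1]
opening: 0.0919
t 6.33 TCP binder mm [-123.8 -178.9   -7.7] F [-0.64 -0.4   0.14] open 0.0919 q [-0.74  0.96  1.3   0.47  1.54 -1.05]
tool z in binder [-0.     0.707 -0.707] x_t [0.    0.707 0.707]
time: 6.67
tool_pos: [0.5182, -0.1353, -0.0069]
orientation: [0.609, 0.695, 0.252, -0.288]
contact_force: [-0.5, 0.5, -0.7]
opening: 0.092
t 6.67 TCP binder mm [-123.5 -158.5   -6.9] F [-0.5   0.46 -0.69] open 0.0920 q [-0.72  0.94  1.35  0.49  1.51 -1.05]
tool z in binder [-0.001  0.707 -0.707] x_t [-0.     0.707  0.707]
shift tool mm [ 1.  -0.5 -0.3] len 1.2 rotvec [-0.001  0.     0.   ] deg 0.0
```

View pics/w6z.png

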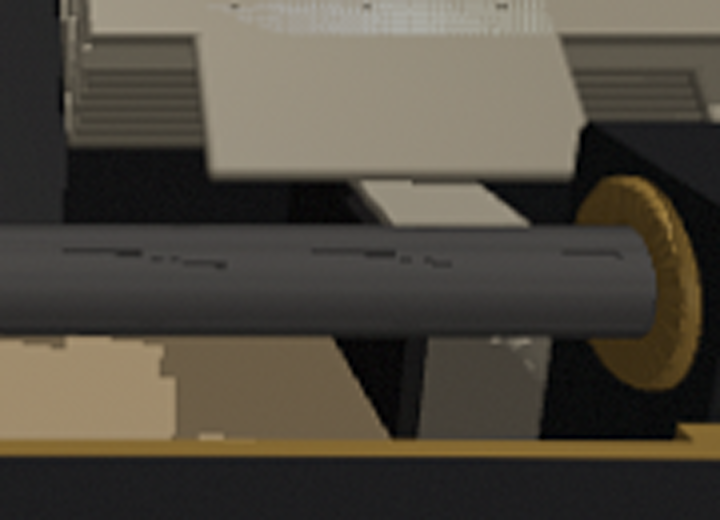

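The tab now rests over the finger (w6z, tab bottom edge at row 175 covering the finger). I'll lift along the arc.

```bash
python3 -m inch '[{"tx":0.0072,"ty":0,"tz":-0.0053,"rx":0,"ry":0,"rz":0,"hand":-1},{"tx":0.0072,"ty":0,"tz":-0.0053,"rx":0,"ry":0,"rz":0,"hand":-1},{"tx":0.0072,"ty":0,"tz":-0.0053,"rx":0,"ry":0,"rz":0,"hand":-1},{"tx":0.0072,"ty":0,"tz":-0.0053,"rx":0,"ry":0,"rz":0,"hand":-1},{"tx":0.0072,"ty":0,"tz":-0.0053,"rx":0,"ry":0,"rz":0,"hand":-1}]'; python3 plan.py -124 -134 82 45 0; python3 leaf.py
```

```text
time: 7.13
tool_pos: [0.5176, -0.1296, 0.0385]
orientation: [0.609, 0.695, 0.252, -0.287]
contact_force: [0.0, 0.4, 0.3]
opening: 0.092
t 7.13 TCP binder mm [-123.4 -152.7   38.5] F [0.02 0.39 0.29] open 0.0920 q [-0.71  0.87  1.35  0.49  1.56 -1.01]
tool z in binder [ 0.     0.707 -0.708] x_t [-0.     0.708  0.707]
shift tool mm [ 44.   -0.6 -17.5] len 47.3 rotvec [0.    0.001 0.   ] deg 0.0
scene x+20..100 {0: 76, 15: 972, 180: 717}
scene x-60..0 {0: 49, 15: 658, 180: 495}
side x+20..100 {0: 226, 15: 417, 20: 63, 175: 51, 180: 361}
side x-60..0 {15: 112, 20: 11, 175: 36, 180: 246}
```

Leaf at about 16°, as planned, and only that one leaf (the pile below stays at 0). Continuing.

```bash
python3 -m inch '[{"tx":0.0088,"ty":0,"tz":-0.0037,"rx":0,"ry":0,"rz":0,"hand":-1},{"tx":0.0088,"ty":0,"tz":-0.0037,"rx":0,"ry":0,"rz":0,"hand":-1},{"tx":0.0088,"ty":0,"tz":-0.0037,"rx":0,"ry":0,"rz":0,"hand":-1},{"tx":0.0088,"ty":0,"tz":-0.0037,"rx":0,"ry":0,"rz":0,"hand":-1},{"tx":0.0088,"ty":0,"tz":-0.0037,"rx":0,"ry":0,"rz":0,"hand":-1}]'; python3 -m inch '[{"tx":0.0097,"ty":0,"tz":-0.0012,"rx":0,"ry":0,"rz":0,"hand":-1},{"tx":0.0097,"ty":0,"tz":-0.0012,"rx":0,"ry":0,"rz":0,"hand":-1},{"tx":0.0097,"ty":0,"tz":-0.0012,"rx":0,"ry":0,"rz":0,"hand":-1},{"tx":0.0097,"ty":0,"tz":-0.0012,"rx":0,"ry":0,"rz":0,"hand":-1},{"tx":0.0097,"ty":0,"tz":-0.0012,"rx":0,"ry":0,"rz":0,"hand":-1}]'; python3 plan.py -124 -104 120 45 0; python3 leaf.py
```

```text
time: 7.65
tool_pos: [0.5151, -0.1112, 0.0824]
orientation: [0.609, 0.695, 0.252, -0.288]
contact_force: [0.2, -0.1, -0.3]
opening: 0.0918
time: 8.07
tool_pos: [0.511, -0.0812, 0.1206]
orientation: [0.609, 0.695, 0.252, -0.288]
contact_force: [-0.2, 0.4, -0.9]
opening: 0.0918
t 8.07 TCP binder mm [-123.6 -103.9  120.6] F [-0.16  0.4  -0.94] open 0.0918 q [-0.66  0.71  1.42  0.52  1.62 -0.93]
tool z in binder [-0.     0.707 -0.707] x_t [0.    0.707 0.707]
shift tool mm [-0.5 -0.4  0.4] len 0.7 rotvec [-0.  0. -0.] deg 0.0
scene x+20..100 {0: 500, 45: 440, 180: 710}
scene x-60..0 {0: 371, 45: 298, 180: 489}
side x+20..100 {0: 511, 175: 31, 180: 187}
side x-60..0 {0: 86, 175: 29, 180: 261}
```

```bash
python3 -m inch '[{"tx":0.0083,"ty":0,"tz":0.0016,"rx":0,"ry":0,"rz":0,"hand":-1},{"tx":0.0083,"ty":0,"tz":0.0016,"rx":0,"ry":0,"rz":0,"hand":-1},{"tx":0.0083,"ty":0,"tz":0.0016,"rx":0,"ry":0,"rz":0,"hand":-1},{"tx":0.0083,"ty":0,"tz":0.0016,"rx":0,"ry":0,"rz":0,"hand":-1},{"tx":0.0083,"ty":0,"tz":0.0016,"rx":0,"ry":0,"rz":0,"hand":-1}]'; python3 plan.py -124 -37 157 30 0; python3 leaf.py
```

```text
time: 8.58
tool_pos: [0.5065, -0.0465, 0.144]
orientation: [0.609, 0.695, 0.252, -0.288]
contact_force: [0.0, -0.7, -0.1]
opening: 0.0915
t 8.58 TCP binder mm [-123.6  -68.9  144. ] F [ 0.03 -0.69 -0.12] open 0.0915 q [-0.62  0.65  1.47  0.54  1.62 -0.89]
tool z in binder [-0.     0.707 -0.707] x_t [0.    0.707 0.707]
shift tool mm [31.8 -0.4 13.3] len 34.5 rotvec [-0.    -0.262 -0.   ] deg 15.0
scene x+20..100 {0: 483, 60: 75, 180: 706}
scene x-60..0 {0: 364, 60: 52, 180: 486}
side x+20..100 {0: 542, 60: 114}
side x-60..0 {0: 418, 180: 15}
```

```bash
python3 -m inch '[{"tx":0.0064,"ty":0,"tz":0.0027,"rx":0,"ry":-0.052,"rz":0,"hand":-1},{"tx":0.0065,"ty":0,"tz":0.0024,"rx":0,"ry":-0.052,"rz":0,"hand":-1},{"tx":0.0066,"ty":0,"tz":0.002,"rx":0,"ry":-0.052,"rz":0,"hand":-1},{"tx":0.0067,"ty":0,"tz":0.0017,"rx":0,"ry":-0.052,"rz":0,"hand":-1},{"tx":0.0068,"ty":0,"tz":0.0013,"rx":0,"ry":-0.052,"rz":0,"hand":-1}]'; python3 plan.py -124 -28 160 10 0; python3 leaf.py
python3 - <<'E'
from cell import cams
import cv2
for n in ["scene","side"]: cv2.imwrite(f"pics/{n}7.png",cams.camera(n)["pixels"])
E
```

```text
time: 9.1
tool_pos: [0.5024, -0.0155, 0.1566]
orientation: [0.637, 0.726, 0.17, -0.194]
contact_force: [0.7, 0.1, 0.3]
opening: 0.0919
t 9.10 TCP binder mm [-123.5  -37.6  156.6] F [0.73 0.08 0.27] open 0.0919 q [-0.48  0.48  1.56  0.43  1.43 -0.74]
tool z in binder [ 0.     0.499 -0.867] x_t [0.    0.867 0.499]
shift tool mm [10.  -0.5  1.9] len 10.2 rotvec [ 0.    -0.348 -0.   ] deg 19.9
scene x+20..100 {0: 503, 70: 315, 180: 717}
scene x-60..0 {0: 369, 70: 211, 180: 494}
side x+20..100 {0: 548, 75: 455, 180: 19}
side x-60..0 {0: 464, 75: 182}
```

View pics/scene7.png

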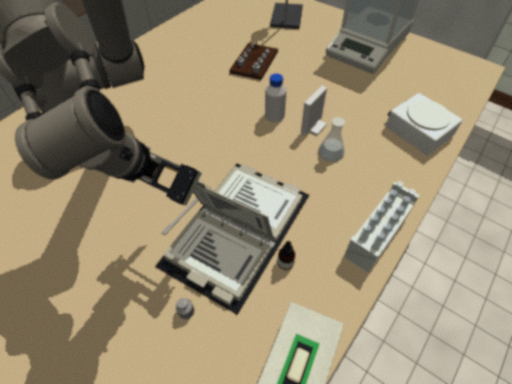

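View pics/side7.png

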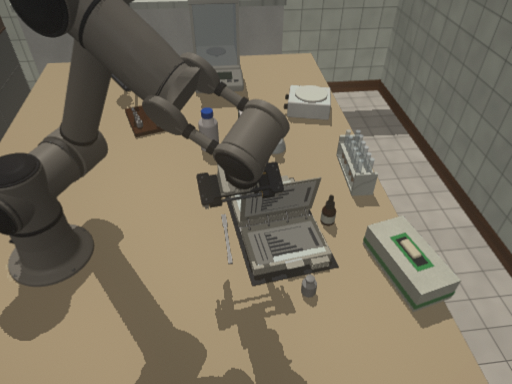

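```bash
python3 -m inch '[{"tx":0.0018,"ty":0,"tz":-0.0005,"rx":0,"ry":-0.105,"rz":0,"hand":-1},{"tx":0.0017,"ty":0,"tz":-0.0007,"rx":0,"ry":-0.105,"rz":0,"hand":-1},{"tx":0.0016,"ty":0,"tz":-0.001,"rx":0,"ry":-0.105,"rz":0,"hand":-1},{"tx":0.0015,"ty":0,"tz":-0.0011,"rx":0,"ry":-0.105,"rz":0,"hand":-1},{"tx":0.0014,"ty":0,"tz":-0.0013,"rx":0,"ry":-0.105,"rz":0,"hand":-1}]'; python3 -m inch '[{"tx":0,"ty":0,"tz":0,"rx":0,"ry":0,"rz":0,"hand":-1}]'; python3 plan.py -124 -31 163 0 0; python3 leaf.py
python3 - <<'E'
from cell import cams
import cv2
cv2.imwrite("pics/wrist8.png",cams.camera("wrist")["pixels"])
cv2.imwrite("pics/scene8.png",cv2.resize(cams.camera("scene")["pixels"][130:330,110:330],None,fx=3,fy=3,interpolation=2))
E
```

```text
time: 9.72
tool_pos: [0.5022, -0.0105, 0.1635]
orientation: [0.66, 0.751, -0.001, 0.002]
contact_force: [-0.5, 0.4, -0.2]
opening: 0.0916
time: 9.8
tool_pos: [0.5013, -0.0072, 0.1635]
orientation: [0.658, 0.753, -0.001, 0.001]
contact_force: [-1.3, 1.1, -0.2]
opening: 0.0918
t 9.80 TCP binder mm [-123.6  -29.3  163.5] F [-1.25  1.1  -0.15] open 0.0918 q [-0.17  0.33  1.64 -0.    1.17 -0.3 ]
tool z in binder [-0.    -0.003 -1.   ] x_t [-0.003  1.    -0.003]
shift tool mm [-1.7 -0.4  0.5] len 1.8 rotvec [-0.     0.003  0.003] deg 0.2
scene x+20..100 {0: 496, 80: 540, 180: 650}
scene x-60..0 {0: 381, 80: 362, 180: 408}
side x+20..100 {0: 551, 80: 150, 85: 405}
side x-60..0 {0: 428, 80: 135, 85: 310}
```

View pics/scene8.png

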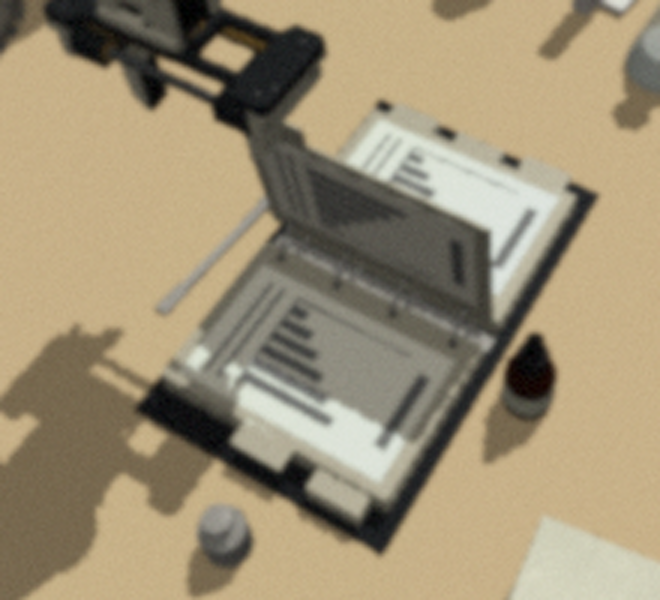

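View pics/wrist8.png

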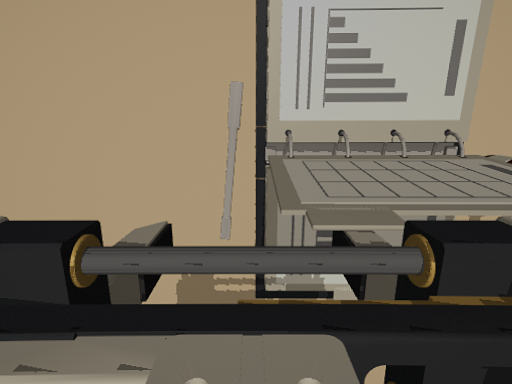

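Leaf at about 84°, resting on the far finger, with the page side visible in scene8 from (250,130) to (495,310). I'll swing the other finger round to the left side by pivoting about the supporting finger.

```bash
python3 -m inch '[{"tx":0.0049,"ty":0.0002,"tz":0,"rx":0,"ry":0.002,"rz":0.098,"hand":-1},{"tx":0.0049,"ty":0.0002,"tz":0,"rx":0,"ry":0,"rz":0.098,"hand":-1},{"tx":0.0049,"ty":0.0002,"tz":0,"rx":0,"ry":0,"rz":0.098,"hand":-1},{"tx":0.0049,"ty":0.0002,"tz":0,"rx":0,"ry":0,"rz":0.098,"hand":-1},{"tx":0.0049,"ty":0.0002,"tz":0,"rx":0,"ry":0,"rz":0.098,"hand":-1}]'; python3 plan.py -102 10 163 0 28;python3 leaf.py
```

```text
time: 10.42
tool_pos: [0.5042, 0.0134, 0.1627]
orientation: [0.824, 0.566, 0.0, -0.002]
contact_force: [-0.5, -0.3, 0.7]
opening: 0.0921
t 10.42 TCP binder mm [-118.    -9.3  162.7] F [-0.54 -0.3   0.67] open 0.0921 q [-0.13  0.34  1.63  0.    1.17  0.24]
tool z in binder [-0.002  0.004 -1.   ] x_t [0.478 0.879 0.003]
shift tool mm [24.6  4.8 -0.2] len 25.0 rotvec [-0.003 -0.003 -0.009] deg 0.6
scene x+20..100 {0: 492, 80: 542, 180: 644}
scene x-60..0 {0: 363, 80: 368, 180: 401}
side x+20..100 {0: 567, 80: 139, 85: 412}
side x-60..0 {0: 438, 80: 165, 85: 274}
```

```bash
python3 -m inch '[{"tx":0.0052,"ty":0.0002,"tz":0,"rx":0,"ry":0,"rz":0.098,"hand":-1},{"tx":0.0052,"ty":0.0002,"tz":0,"rx":0,"ry":0,"rz":0.098,"hand":-1},{"tx":0.0052,"ty":0.0002,"tz":0,"rx":0,"ry":0,"rz":0.098,"hand":-1},{"tx":0.0052,"ty":0.0002,"tz":0,"rx":0,"ry":0,"rz":0.098,"hand":-1},{"tx":0.005,"ty":0.0002,"tz":0,"rx":0,"ry":0,"rz":0.098,"hand":-1}]'; python3 plan.py -85 17 163 0 62;python3 leaf.py
```

```text
time: 10.93
tool_pos: [0.5186, 0.035, 0.163]
orientation: [0.936, 0.352, -0.0, -0.002]
contact_force: [-0.2, 0.2, -0.1]
opening: 0.092
t 10.93 TCP binder mm [-101.    10.2  163. ] F [-0.23  0.16 -0.06] open 0.0920 q [-0.08  0.36  1.59  0.    1.19  0.77]
tool z in binder [-0.001  0.003 -1.   ] x_t [0.832 0.554 0.001]
shift tool mm [17.   3.2  0. ] len 17.3 rotvec [-0.003 -0.001  0.099] deg 5.7
scene x+20..100 {0: 533, 80: 536, 180: 645}
scene x-60..0 {0: 377, 80: 362, 180: 401}
side x+20..100 {0: 555, 80: 139, 85: 415}
side x-60..0 {0: 445, 80: 159, 85: 273}
```

```bash
python3 -m inch '[{"tx":0.005,"ty":0.0002,"tz":0,"rx":0,"ry":0,"rz":0.098,"hand":-1},{"tx":0.005,"ty":0.0002,"tz":0,"rx":0,"ry":0,"rz":0.098,"hand":-1},{"tx":0.005,"ty":0.0002,"tz":0,"rx":0,"ry":0,"rz":0.098,"hand":-1},{"tx":0.005,"ty":0.0002,"tz":0,"rx":0,"ry":0,"rz":0.098,"hand":-1},{"tx":0.005,"ty":0.0002,"tz":0,"rx":0,"ry":0,"rz":0.098,"hand":-1}]'; python3 -m inch '[{"tx":0.005,"ty":0.0002,"tz":0,"rx":0,"ry":0,"rz":0.095,"hand":-1},{"tx":0,"ty":0,"tz":0,"rx":0,"ry":0,"rz":0,"hand":-1}]'; python3 plan.py -70 22 163 0 90;python3 leaf.py
python3 - <<'E'
from cell import cams
import cv2
cv2.imwrite("pics/wrist9.png",cams.camera("wrist")["pixels"])
cv2.imwrite("pics/scene9.png",cv2.resize(cams.camera("scene")["pixels"][130:330,110:330],None,fx=3,fy=3,interpolation=2))
E
```

```text
time: 11.45
tool_pos: [0.5404, 0.0467, 0.1632]
orientation: [0.993, 0.116, -0.0, -0.001]
contact_force: [-0.3, -0.6, -0.5]
opening: 0.0922
time: 11.62
tool_pos: [0.5458, 0.0476, 0.1631]
orientation: [0.998, 0.069, -0.0, -0.001]
contact_force: [-0.7, 0.0, 0.7]
opening: 0.0919
t 11.62 TCP binder mm [-72.3  19.3 163.1] F [-0.65  0.02  0.71] open 0.0919 q [-0.05  0.41  1.51  0.    1.21  1.38]
tool z in binder [-0.     0.002 -1.   ] x_t [ 1.     0.006 -0.   ]
shift tool mm [ 2.3 -2.7  0.1] len 3.6 rotvec [-0.002  0.     0.006] deg 0.4
scene x+20..100 {0: 511, 80: 540, 180: 647}
scene x-60..0 {0: 368, 80: 360, 180: 403}
side x+20..100 {0: 553, 80: 155, 85: 403}
side x-60..0 {0: 453, 80: 153, 85: 281}
```

View pics/scene9.png

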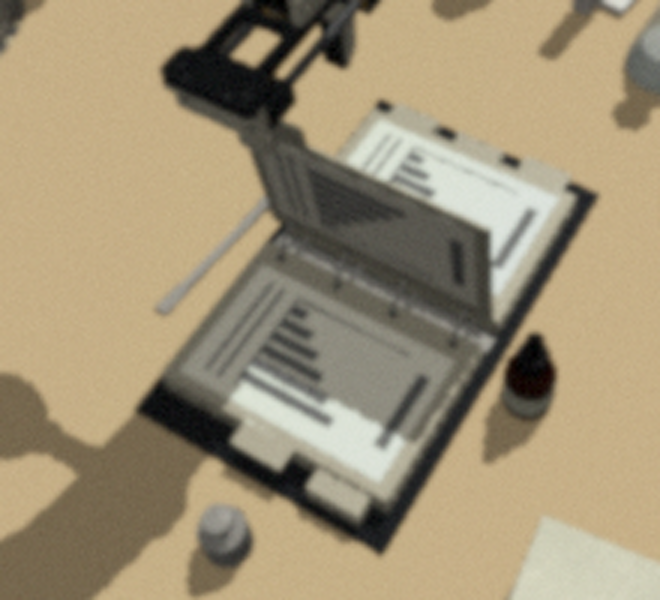

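View pics/wrist9.png

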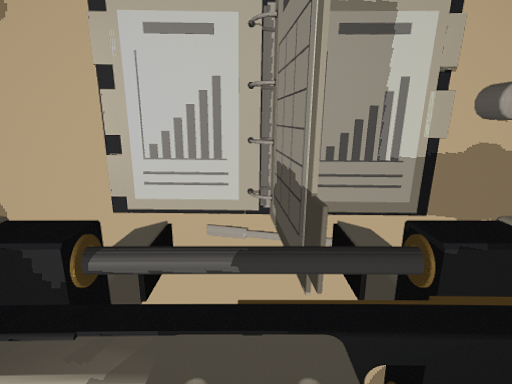

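```bash
python3 -m inch '[{"tx":0,"ty":0,"tz":0,"rx":0,"ry":0,"rz":0,"hand":-0.85},{"tx":0,"ty":0,"tz":0,"rx":0,"ry":0,"rz":0,"hand":-0.7},{"tx":0,"ty":0,"tz":0,"rx":0,"ry":0,"rz":0,"hand":-0.55},{"tx":0,"ty":0,"tz":0,"rx":0,"ry":0,"rz":0,"hand":-0.4},{"tx":0,"ty":0,"tz":0,"rx":0,"ry":0,"rz":0,"hand":-0.25}]' 5; python3 -m inch '[{"tx":0,"ty":0,"tz":0,"rx":0,"ry":0,"rz":0,"hand":-0.1},{"tx":0,"ty":0,"tz":0,"rx":0,"ry":0,"rz":0,"hand":-0.1}]'; python3 plan.py -70 22 163 0 90;python3 leaf.py
python3 - <<'E'
from cell import cams
import cv2
cv2.imwrite("pics/wrist10.png",cams.camera("wrist")["pixels"])
E
```

```text
time: 12.23
tool_pos: [0.5453, 0.0486, 0.1636]
orientation: [0.998, 0.069, 0.0, -0.001]
contact_force: [-0.3, 0.5, 0.3]
opening: 0.0632
time: 12.4
tool_pos: [0.5453, 0.0486, 0.1636]
orientation: [0.998, 0.069, 0.0, -0.001]
contact_force: [0.2, 0.2, 0.2]
opening: 0.0522
t 12.40 TCP binder mm [-72.7  20.3 163.6] F [0.16 0.24 0.15] open 0.0522 q [-0.05  0.41  1.52  0.    1.21  1.38]
tool z in binder [ 0.     0.002 -1.   ] x_t [1.    0.006 0.   ]
shift tool mm [ 2.7 -1.7  0.6] len 3.2 rotvec [-0.002 -0.     0.006] deg 0.4
scene x+20..100 {0: 499, 85: 616, 180: 576}
scene x-60..0 {0: 376, 85: 419, 180: 317}
side x+20..100 {0: 555, 85: 534, 90: 56}
side x-60..0 {0: 447, 85: 446, 90: 25}
```

View pics/wrist10.png

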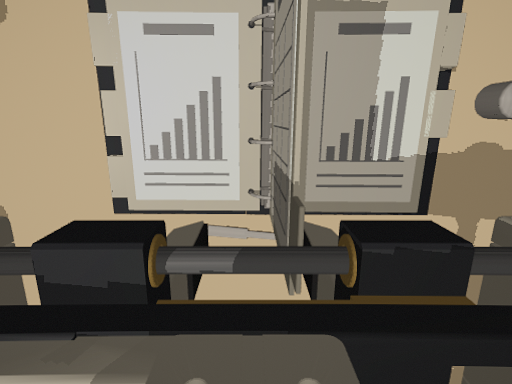

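```bash
python3 -m inch '[{"tx":0,"ty":0.003,"tz":0,"rx":0,"ry":0,"rz":0,"hand":0.05},{"tx":0,"ty":0.003,"tz":0,"rx":0,"ry":0,"rz":0,"hand":0.15},{"tx":0,"ty":0.003,"tz":0,"rx":0,"ry":0,"rz":0,"hand":0.25},{"tx":0,"ty":0,"tz":0,"rx":0,"ry":0,"rz":0,"hand":0.3},{"tx":0,"ty":0,"tz":0,"rx":0,"ry":0,"rz":0,"hand":0.3}]'; python3 plan.py;python3 leaf.py
```

```text
time: 12.97
tool_pos: [0.5466, 0.0394, 0.1635]
orientation: [0.998, 0.068, -0.0, -0.001]
contact_force: [-0.0, 0.3, 0.2]
opening: 0.0325
t 12.97 TCP binder mm [-72.6  11.  163.5] F [-0.04  0.33  0.25] open 0.0325 q [-0.07  0.41  1.51  0.    1.21  1.36]
tool z in binder [ 0.     0.002 -1.   ] x_t [1.    0.005 0.   ]
scene x+20..100 {0: 486, 85: 621, 180: 572}
scene x-60..0 {0: 391, 85: 417, 180: 314}
side x+20..100 {0: 538, 85: 524, 90: 70}
side x-60..0 {0: 433, 85: 451, 90: 28}
```

```bash
python3 -m inch '[{"tx":0,"ty":-0.0025,"tz":0,"rx":0,"ry":0,"rz":0,"hand":0.3},{"tx":0,"ty":-0.0025,"tz":0,"rx":0,"ry":0,"rz":0,"hand":0.3},{"tx":0,"ty":-0.0025,"tz":0,"rx":0,"ry":0,"rz":0,"hand":0.3},{"tx":0,"ty":-0.0025,"tz":0,"rx":0,"ry":0,"rz":0,"hand":0.3},{"tx":0,"ty":-0.0025,"tz":0,"rx":0,"ry":0,"rz":0,"hand":0.3}]'; python3 plan.py;python3 leaf.py
python3 - <<'E'
from cell import cams
import cv2
cv2.imwrite("pics/wrist11.png",cams.camera("wrist")["pixels"])
E
```

```text
time: 13.48
tool_pos: [0.5448, 0.0525, 0.1636]
orientation: [0.998, 0.068, -0.0, -0.001]
contact_force: [-0.4, -0.2, 0.1]
opening: 0.032
t 13.48 TCP binder mm [-72.7  24.2 163.6] F [-0.37 -0.24  0.1 ] open 0.0320 q [-0.05  0.41  1.52  0.    1.21  1.39]
tool z in binder [ 0.     0.002 -1.   ] x_t [1.    0.006 0.   ]
scene x+20..100 {0: 498, 90: 698, 180: 473}
scene x-60..0 {0: 379, 90: 474, 180: 215}
side x+20..100 {0: 536, 90: 602, 95: 31}
side x-60..0 {0: 442, 90: 483, 95: 24}
```

View pics/wrist11.png

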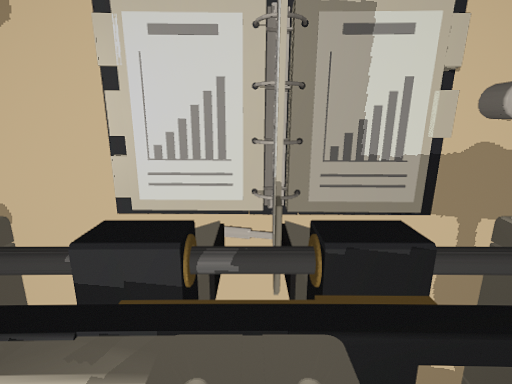

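```bash
python3 -m inch '[{"tx":0,"ty":-0.003,"tz":0,"rx":0,"ry":0,"rz":0,"hand":0.3},{"tx":0,"ty":-0.003,"tz":0,"rx":0,"ry":0,"rz":0,"hand":0.3},{"tx":0,"ty":-0.003,"tz":0,"rx":0,"ry":0,"rz":0,"hand":0.3},{"tx":0,"ty":-0.003,"tz":0,"rx":0,"ry":0,"rz":0,"hand":0.3},{"tx":0,"ty":-0.003,"tz":0,"rx":0,"ry":0,"rz":0,"hand":0.3}]'; python3 plan.py;python3 leaf.py
python3 - <<'E'
from cell import cams
import cv2
cv2.imwrite("pics/wrist12.png",cams.camera("wrist")["pixels"])
E
```

```text
time: 14.05
tool_pos: [0.5427, 0.0673, 0.1636]
orientation: [0.998, 0.068, -0.0, -0.001]
contact_force: [0.1, -1.1, 0.4]
opening: 0.0322
t 14.05 TCP binder mm [-72.8  39.1 163.6] F [ 0.11 -1.06  0.35] open 0.0322 q [-0.02  0.41  1.52  0.    1.21  1.42]
tool z in binder [ 0.     0.002 -1.   ] x_t [1.    0.006 0.   ]
scene x+20..100 {0: 505, 95: 782, 180: 367}
scene x-60..0 {0: 372, 95: 535, 180: 109}
side x+20..100 {0: 547, 95: 587, 100: 70}
side x-60..0 {0: 443, 95: 497, 100: 33}
```

View pics/wrist12.png

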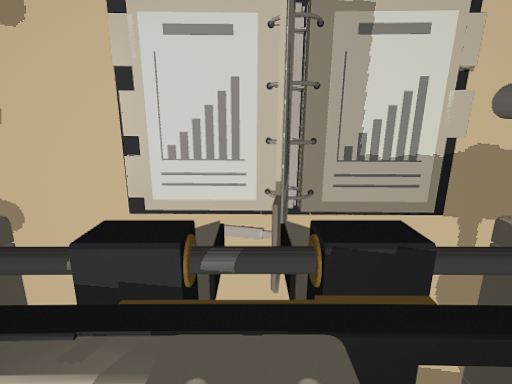

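```bash
python3 -m inch '[{"tx":0,"ty":-0.004,"tz":0.001,"rx":0,"ry":0,"rz":0,"hand":0.3},{"tx":0,"ty":-0.004,"tz":0.001,"rx":0,"ry":0,"rz":0,"hand":0.3},{"tx":0,"ty":-0.004,"tz":0.001,"rx":0,"ry":0,"rz":0,"hand":0.3},{"tx":0,"ty":-0.004,"tz":0.001,"rx":0,"ry":0,"rz":0,"hand":0.3},{"tx":0,"ty":-0.004,"tz":0.001,"rx":0,"ry":0,"rz":0,"hand":0.3}]'; python3 plan.py;python3 leaf.py
python3 - <<'E'
from cell import cams
import cv2
cv2.imwrite("pics/wrist13.png",cams.camera("wrist")["pixels"])
E
```

```text
time: 14.62
tool_pos: [0.54, 0.0872, 0.1585]
orientation: [0.998, 0.068, -0.0, -0.001]
contact_force: [-0.5, 0.2, 0.1]
opening: 0.032
t 14.62 TCP binder mm [-72.9  59.3 158.5] F [-0.53  0.15  0.07] open 0.0320 q [0.02 0.42 1.52 0.   1.2  1.45]
tool z in binder [ 0.     0.002 -1.   ] x_t [1.    0.006 0.   ]
scene x+20..100 {0: 504, 100: 418, 105: 463, 180: 236}
scene x-60..0 {0: 369, 100: 304, 105: 286}
side x+20..100 {0: 554, 100: 42, 105: 666}
side x-60..0 {0: 455, 100: 47, 105: 508}
```

View pics/wrist13.png

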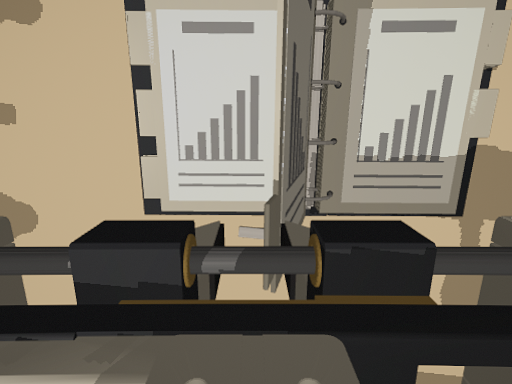

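```bash
python3 -m inch '[{"tx":0,"ty":-0.004,"tz":0.003,"rx":0,"ry":0,"rz":0,"hand":0.3},{"tx":0,"ty":-0.004,"tz":0.003,"rx":0,"ry":0,"rz":0,"hand":0.3},{"tx":0,"ty":-0.004,"tz":0.003,"rx":0,"ry":0,"rz":0,"hand":0.3},{"tx":0,"ty":-0.004,"tz":0.003,"rx":0,"ry":0,"rz":0,"hand":0.3},{"tx":0,"ty":-0.004,"tz":0.003,"rx":0,"ry":0,"rz":0,"hand":0.3}]'; python3 plan.py;python3 leaf.py
python3 - <<'E'
from cell import cams
import cv2
cv2.imwrite("pics/wrist14.png",cams.camera("wrist")["pixels"])
cv2.imwrite("pics/scene14.png",cv2.resize(cams.camera("scene")["pixels"][130:330,110:330],None,fx=3,fy=3,interpolation=2))
E
```

```text
time: 15.18
tool_pos: [0.5372, 0.1071, 0.1432]
orientation: [0.998, 0.068, -0.0, -0.001]
contact_force: [-0.3, 0.7, -0.2]
opening: 0.0319
t 15.18 TCP binder mm [-73.1  79.3 143.2] F [-0.32  0.75 -0.25] open 0.0319 q [0.06 0.43 1.54 0.   1.17 1.49]
tool z in binder [-0.     0.002 -1.   ] x_t [ 1.     0.006 -0.   ]
scene x+20..100 {0: 522, 110: 944, 115: 20, 180: 182}
scene x-60..0 {0: 352, 110: 654}
side x+20..100 {0: 550, 110: 205, 115: 516}
side x-60..0 {0: 442, 110: 192, 115: 379}
```

View pics/wrist14.png

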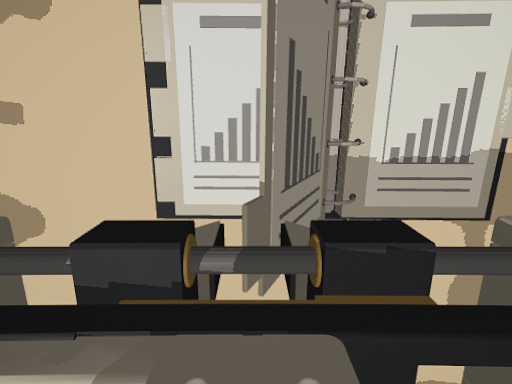

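View pics/scene14.png

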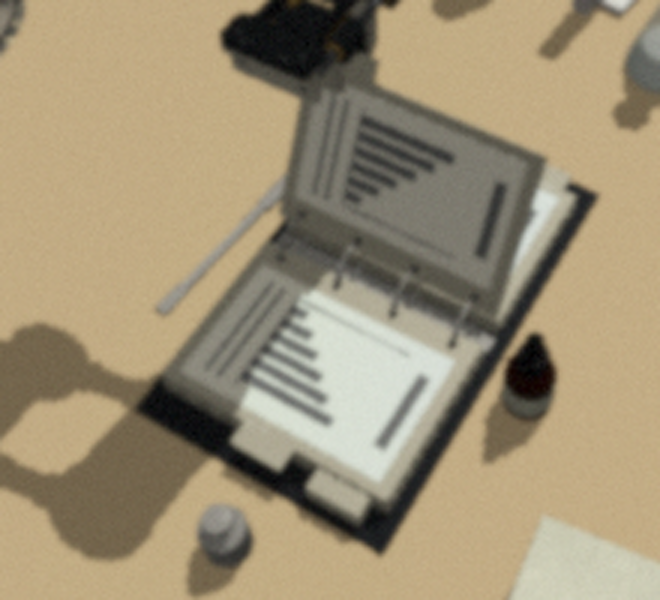

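```bash
python3 -m inch '[{"tx":0,"ty":-0.002,"tz":0.002,"rx":0,"ry":0,"rz":0,"hand":0.15},{"tx":0,"ty":-0.002,"tz":0.002,"rx":0,"ry":0,"rz":0,"hand":0.0},{"tx":0,"ty":-0.002,"tz":0.002,"rx":0,"ry":0,"rz":0,"hand":-0.15},{"tx":0,"ty":-0.002,"tz":0.002,"rx":0,"ry":0,"rz":0,"hand":-0.3},{"tx":0,"ty":0,"tz":0,"rx":0,"ry":0,"rz":0,"hand":-0.3}]'; python3 plan.py;python3 leaf.py
python3 - <<'E'
from cell import cams
import cv2
cv2.imwrite("pics/wrist15.png",cams.camera("wrist")["pixels"])
E
```

```text
time: 15.8
tool_pos: [0.5359, 0.1149, 0.1352]
orientation: [0.998, 0.068, -0.0, -0.001]
contact_force: [0.3, 0.4, -0.3]
opening: 0.0582
t 15.80 TCP binder mm [-73.4  87.2 135.2] F [ 0.27  0.45 -0.26] open 0.0582 q [0.07 0.44 1.55 0.   1.15 1.5 ]
tool z in binder [-0.001  0.002 -1.   ] x_t [ 1.     0.006 -0.001]
scene x+20..100 {0: 510, 125: 1026, 180: 119}
scene x-60..0 {0: 395, 125: 704}
side x+20..100 {0: 538, 125: 655, 130: 59}
side x-60..0 {0: 446, 125: 508, 130: 33}
```

View pics/wrist15.png

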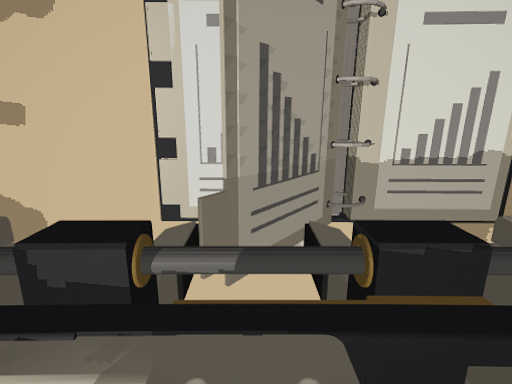

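```bash
python3 - <<'E'
from h import *
from scipy.spatial.transform import Rotation as Ro
S=load("pics/scene0.npz");D=load("pics/side0.npz")
for nm,c,uv,z in [("hdpe",S,(276,112),0.01),("hdpe",D,(209,140),.01),("meter",S,(312,125),.0),("meter",D,(245,140),0),("flask",S,(331,153),.01),("flask",D,(275,146),.01)]:
    p=onplane(c,uv,z);print(nm,p.round(3),(Ro.from_euler("z",.131).inv().apply(p-[.62,.038,0])*1000).round(0))
E
```

```text
hdpe [0.446 0.462 0.01 ] [-117.  444.   10.]
hdpe [0.438 0.486 0.01 ] [-122.  468.   10.]
meter [0.57  0.491 0.   ] [ 10. 455.   0.]
meter [0.572 0.486 0.   ] [ 11. 450.   0.]
flask [0.686 0.41  0.01 ] [114. 360.  10.]
flask [0.676 0.421 0.01 ] [106. 372.  10.]
```

```bash
python3 -m inch '[{"tx":0,"ty":-0.0015,"tz":0.006,"rx":0,"ry":0,"rz":0,"hand":-0.45},{"tx":0,"ty":-0.0015,"tz":0.006,"rx":0,"ry":0,"rz":0,"hand":-0.6},{"tx":0,"ty":-0.0015,"tz":0.006,"rx":0,"ry":0,"rz":0,"hand":-0.75},{"tx":0,"ty":-0.0015,"tz":0.006,"rx":0,"ry":0,"rz":0,"hand":-0.9},{"tx":0,"ty":-0.001,"tz":0.006,"rx":0,"ry":0,"rz":0,"hand":-1}]'; python3 -m inch '[{"tx":0,"ty":0,"tz":0.003,"rx":0,"ry":0,"rz":0,"hand":-1}]'; python3 plan.py;python3 leaf.py
```

```text
time: 16.37
tool_pos: [0.535, 0.122, 0.1049]
orientation: [0.998, 0.068, -0.0, -0.001]
contact_force: [0.4, 2.3, 2.0]
opening: 0.0883
time: 16.45
tool_pos: [0.5348, 0.1223, 0.1017]
orientation: [0.998, 0.068, -0.001, -0.001]
contact_force: [-1.2, 3.4, 3.1]
opening: 0.091
t 16.45 TCP binder mm [-73.4  94.7 101.7] F [-1.17  3.36  3.13] open 0.0910 q [0.08 0.48 1.59 0.   1.07 1.52]
tool z in binder [-0.001  0.003 -1.   ] x_t [ 1.     0.006 -0.001]
scene x+20..100 {0: 500, 135: 987, 140: 31, 180: 74}
scene x-60..0 {0: 383, 135: 674, 140: 20}
side x+20..100 {0: 544, 135: 614, 140: 72}
side x-60..0 {0: 448, 135: 333, 140: 41}
```

The 3 N reading comes from pad friction as I lowered faster than the leaf edge. From here I'll move mainly to the left, so the edge slides down the pad instead.

```bash
python3 -m inch '[{"tx":0,"ty":-0.003,"tz":-0.001,"rx":0,"ry":0,"rz":0,"hand":-1},{"tx":0,"ty":-0.004,"tz":0,"rx":0,"ry":0,"rz":0,"hand":-1},{"tx":0,"ty":-0.004,"tz":0.003,"rx":0,"ry":0,"rz":0,"hand":-1},{"tx":0,"ty":-0.003,"tz":0.003,"rx":0,"ry":0,"rz":0,"hand":-1}]'; python3 plan.py;python3 leaf.py
```

```text
time: 16.88
tool_pos: [0.5335, 0.1358, 0.0978]
orientation: [0.998, 0.068, 0.0, -0.001]
contact_force: [-0.5, 0.1, -1.4]
opening: 0.0921
t 16.88 TCP binder mm [-73.  108.3  97.8] F [-0.52  0.13 -1.37] open 0.0921 q [0.11 0.49 1.6  0.   1.06 1.54]
tool z in binder [ 0.001  0.002 -1.   ] x_t [1.    0.006 0.001]
scene x+20..100 {0: 545, 140: 126, 145: 867, 180: 45}
scene x-60..0 {0: 350, 140: 96, 145: 580}
side x+20..100 {0: 556, 140: 83, 145: 567}
side x-60..0 {0: 445, 140: 80, 145: 333}
```

```bash
python3 -m inch '[{"tx":0,"ty":-0.003,"tz":0.005,"rx":0,"ry":0,"rz":0,"hand":-1},{"tx":0,"ty":-0.003,"tz":0.005,"rx":0,"ry":0,"rz":0,"hand":-1},{"tx":0,"ty":-0.003,"tz":0.006,"rx":0,"ry":0,"rz":0,"hand":-1},{"tx":0,"ty":-0.003,"tz":0.006,"rx":0,"ry":0,"rz":0,"hand":-1}]'; python3 plan.py;python3 leaf.py
```

```text
time: 17.32
tool_pos: [0.5318, 0.1479, 0.0751]
orientation: [0.998, 0.068, 0.0, -0.001]
contact_force: [0.6, 1.6, -0.1]
opening: 0.0917
t 17.32 TCP binder mm [-73.1 120.4  75.1] F [ 0.61  1.6  -0.11] open 0.0917 q [0.13 0.52 1.62 0.   1.01 1.56]
tool z in binder [ 0.001  0.002 -1.   ] x_t [1.    0.006 0.001]
scene x+20..100 {0: 466, 150: 859, 155: 88, 180: 19}
scene x-60..0 {0: 381, 100: 44, 105: 9, 150: 600, 155: 46}
side x+20..100 {0: 546, 150: 492, 155: 111}
side x-60..0 {0: 455, 100: 30, 150: 320, 155: 51}
```

```bash
python3 -m inch '[{"tx":0,"ty":-0.0025,"tz":0.005,"rx":0,"ry":0,"rz":0,"hand":-1},{"tx":0,"ty":-0.0025,"tz":0.006,"rx":0,"ry":0,"rz":0,"hand":-1},{"tx":0,"ty":-0.0025,"tz":0.006,"rx":0,"ry":0,"rz":0,"hand":-1},{"tx":0,"ty":-0.0025,"tz":0.006,"rx":0,"ry":0,"rz":0,"hand":-1}]'; python3 plan.py;python3 leaf.py
python3 - <<'E'
from cell import cams
import cv2
cv2.imwrite("pics/wrist16.png",cams.camera("wrist")["pixels"])
E
```

```text
time: 17.75
tool_pos: [0.5301, 0.1574, 0.052]
orientation: [0.998, 0.068, -0.0, -0.001]
contact_force: [-0.1, 0.2, -0.7]
opening: 0.0917
t 17.75 TCP binder mm [-73.5 130.1  52. ] F [-0.09  0.25 -0.73] open 0.0917 q [0.15 0.55 1.63 0.   0.96 1.58]
tool z in binder [-0.     0.002 -1.   ] x_t [ 1.     0.006 -0.   ]
scene x+20..100 {0: 490, 160: 882}
scene x-60..0 {0: 376, 100: 33, 105: 49, 110: 30, 115: 29, 160: 602}
side x+20..100 {0: 551, 160: 539}
side x-60..0 {0: 450, 100: 16, 105: 28, 110: 17, 160: 331}
```

View pics/wrist16.png

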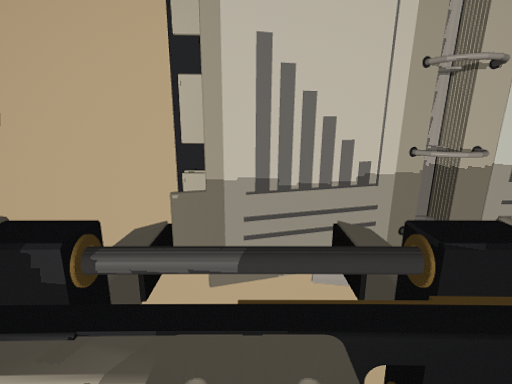

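```bash
python3 -m inch '[{"tx":0,"ty":-0.002,"tz":0.006,"rx":0,"ry":0,"rz":0,"hand":-1},{"tx":0,"ty":-0.002,"tz":0.006,"rx":0,"ry":0,"rz":0,"hand":-1},{"tx":0,"ty":-0.0017,"tz":0.006,"rx":0,"ry":0,"rz":0,"hand":-1},{"tx":0,"ty":-0.0015,"tz":0.004,"rx":0,"ry":0,"rz":0,"hand":-1}]'; python3 plan.py;python3 leaf.py
```

```text
time: 18.23
tool_pos: [0.529, 0.1646, 0.0299]
orientation: [0.998, 0.068, -0.0, -0.001]
contact_force: [-0.2, 0.6, 0.3]
opening: 0.0917
t 18.23 TCP binder mm [-73.7 137.4  29.9] F [-0.22  0.62  0.29] open 0.0917 q [0.16 0.58 1.65 0.   0.91 1.59]
tool z in binder [-0.001  0.002 -1.   ] x_t [ 1.     0.006 -0.001]
scene x+20..100 {0: 510, 175: 366, 180: 346}
scene x-60..0 {0: 372, 105: 55, 110: 81, 115: 82, 120: 37, 125: 29, 130: 16, 175: 257, 180: 236}
side x+20..100 {0: 551, 175: 359, 180: 54}
side x-60..0 {0: 438, 105: 28, 110: 43, 115: 52, 175: 269, 180: 29}
```

```bash
python3 -m inch '[{"tx":0,"ty":0,"tz":-0.015,"rx":0,"ry":0,"rz":0,"hand":-1},{"tx":0,"ty":0,"tz":-0.03,"rx":0,"ry":0,"rz":0,"hand":-1},{"tx":0,"ty":0,"tz":-0.035,"rx":0,"ry":0,"rz":0,"hand":-1},{"tx":0,"ty":0,"tz":-0.035,"rx":0,"ry":0,"rz":0,"hand":-1},{"tx":0,"ty":0,"tz":-0.035,"rx":0,"ry":0,"rz":0,"hand":-1}]';python3 -m inch '[{"tx":-0.03,"ty":0,"tz":-0.02,"rx":0,"ry":0,"rz":0,"hand":-1},{"tx":-0.035,"ty":0,"tz":0,"rx":0,"ry":0,"rz":0,"hand":-1},{"tx":-0.035,"ty":0,"tz":0,"rx":0,"ry":0,"rz":0,"hand":-1},{"tx":-0.03,"ty":0,"tz":0,"rx":0,"ry":0,"rz":0,"hand":-1},{"tx":0,"ty":0,"tz":0,"rx":0,"ry":0,"rz":0,"hand":-1}]'; python3 plan.py;python3 leaf.py
python3 - <<'E'
from cell import cams
import cv2,numpy as np
for n in ["scene","side"]:
    c=cams.camera(n);cv2.imwrite(f"pics/{n}17.png",c["pixels"]); np.savez(f"pics/{n}17.npz",**c)
cv2.imwrite("pics/scene17z.png",cv2.resize(cv2.imread("pics/scene17.png")[150:325,150:320],None,fx=3.43,fy=3.43,interpolation=2))
E
```

```text
time: 18.75
tool_pos: [0.5291, 0.1641, 0.1825]
orientation: [0.998, 0.068, -0.0, -0.001]
contact_force: [1.6, 0.4, 0.1]
opening: 0.0914
time: 19.17
tool_pos: [0.3954, 0.1459, 0.2009]
orientation: [0.998, 0.069, -0.002, -0.001]
contact_force: [-0.4, 0.1, -0.2]
opening: 0.0918
t 19.17 TCP binder mm [-208.6  136.4  200.9] F [-0.35  0.08 -0.19] open 0.0918 q [0.17 0.15 1.78 0.   1.22 1.6 ]
tool z in binder [-0.003  0.002 -1.   ] x_t [ 1.     0.007 -0.003]
scene x+20..100 {0: 480, 175: 360, 180: 360}
scene x-60..0 {0: 353, 175: 246, 180: 248}
side x+20..100 {0: 538, 175: 365, 180: 50}
side x-60..0 {0: 439, 175: 295, 180: 36}
```

View pics/scene17z.png

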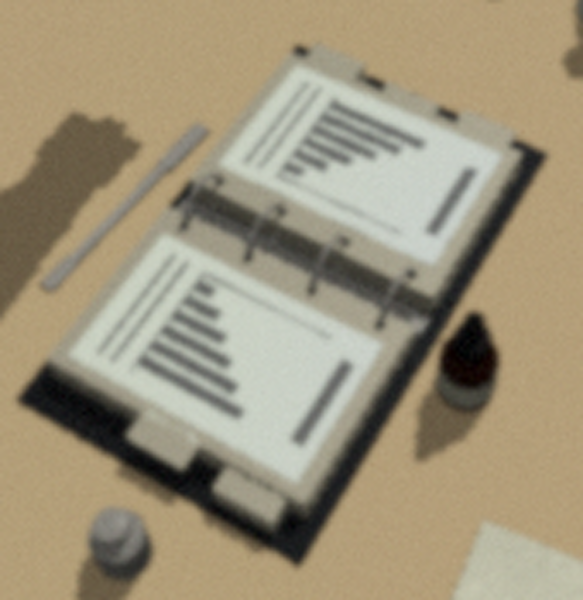

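View pics/side17.png

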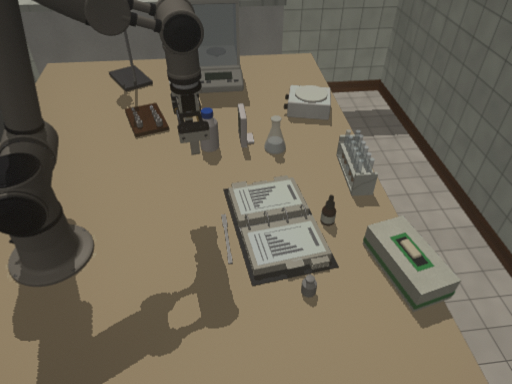

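```bash
python3 - <<'E'
from h import *
from scipy.spatial.transform import Rotation as Ro
for f in ["scene0","scene17","side0","side17"]:
    c=load(f"pics/{f}.npz");z=c["z_map"];v,u=np.nonzero(z>0)
    d=cv2.undistortPoints(np.stack([u,v],1).astype(float)[:,None],c["intrinsics"],np.array([float(c["k1"]),0,0,0,0]))[:,0]
    zz=z[v,u];E=c["extrinsics"];b=Ro.from_euler("z",.131).inv().apply((np.c_[d*zz[:,None],zz]-E[:3,3])@E[:3,:3]-[.62,.038,0])*1000
    print(f,[(y,round(float(np.median(b[(abs(b[:,0]-20)<70)&(abs(b[:,1]-y)<12)&(b[:,2]>10)&(b[:,2]<150),2])),1)) for y in(-145,-100,-50,50,100,145)])
a,b=cv2.imread("pics/scene0.png"),cv2.imread("pics/scene17.png")
for nm,(x0,y0,x1,y1) in {"weight":(175,293,198,322),"dropper":(275,238,300,275),"spatula":(160,185,212,235),"cover corner":(222,290,245,316)}.items(): print(nm,cv2.absdiff(a,b)[y0:y1,x0:x1].mean().round(2), cv2.phaseCorrelate(a[y0:y1,x0:x1].mean(2),b[y0:y1,x0:x1].mean(2))[0])
E
```

```text
scene0 [(-145, 33.7), (-100, 33.9), (-50, 34.1), (50, 26.2), (100, 26.2), (145, 26.0)]
scene17 [(-145, 29.8), (-100, 30.1), (-50, 30.2), (50, 30.2), (100, 30.0), (145, 29.9)]
side0 [(-145, 35.6), (-100, 35.9), (-50, 35.8), (50, 28.2), (100, 28.0), (145, 28.1)]
side17 [(-145, 31.5), (-100, 32.0), (-50, 31.8), (50, 32.0), (100, 32.0), (145, 32.0)]
weight 2.7 (-0.05649154183078586, -0.04690401873549277)
dropper 2.97 (0.40172815689284036, -0.038710906962908354)
spatula 20.49 (-0.16478269180123917, 0.5924416686119116)
cover corner 5.55 (0.13765364110899014, 0.4777853883996901)
```

```bash
python3 -c "
from cell import job;print(job.sign_off())"
```

```text
the job is handed in; nothing more can be done
None
```

The top leaf of the right-hand pile now lies flat on the left-hand pile and the next leaf is uncovered. I handed the job in at about 19 s, with the arm backed off and touching nothing.

**How it went:** I pushed the leaf up at its tab with one open finger. Near upright I swung the other finger round to its far side, eased the leaf past vertical, and let it slide down against that finger. I did not pinch it.

**Misses along the way:**
- The first try at the tab touched nothing. With the jaws open, the fingertips sit 28 mm behind the TCP, so the finger passed outside the tab. I measured the offset and retried.
- Briefly during the lowering, the tool read about 3 N per axis because the pad rubbed the leaf edge. I then moved mainly sideways and that force went away.
- The last few degrees onto the pile were a small free drop, roughly 8°.

**Last checks:**
- **Pile heights:** the left pile rose about 4 mm and the right dropped about 4 mm, both level across. That is one leaf's thickness plus about 1 mm.
- **Surroundings:** the binder corners, weight, dropper and spatula look unmoved. Image matching gave shifts under 0.6 pixel, with the spatula's comparison weakened by the arm's shadow. I checked the flask, bottle and meter only by eye in the last side view.

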